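# Scan the returned books into the home library

## Task

Swing the desk lamp to the left until its head is clear of the desk pad, then use the hand scanner to read the label on each book on the pad, from the largest book to the smallest: hold the window about 4 cm straight above the label, square to it with the window's long side along the label, and keep it there for a good second. When you finish, all the books must stand in the tray with their spines up, the scanner must stand level in the middle of its mat, and the lamp head must be back over the middle of the pad; leave the mug, the pen pot and the stapler alone.

Things in the scene. Friction and masses are not known exactly. Their poses are not given: they have to be found in the camera images.
- pad_centre (a point): Centre of the top of the desk pad, a flat dark-wood board 250 (x) x 360 (y) x 4 mm fixed to the desk, on which the books start. Axes as the pad: x away from the robot, y to the left, z up.
- lamp_pivot (a point): Point on the upright swing axis of the desk lamp: a fixed base disc (90 mm diameter) and a 20 mm post, 250 mm tall, at the far edge of the pad, 170 mm beyond and 60 mm left of its centre (in the pad's axes). A single level arm swings about the post.
- lamp_knob (a point): Point to grip on the black upright knob on top of the lamp head (knob 20 mm diameter, rising from 250 to 308 mm above the desk; this point is at 285 mm). Head: dark round shade of 80 mm diameter centred under the knob, from 198 to 250 mm above the desk, 180 mm from the swing axis. The knob is fixed to the arm and may turn between the fingers.
- lamp_arm (a joint): Swing of the lamp arm, rad, range -0.5 to 2.0: 0 = head over the centre of the pad; positive = head swings to the left (+y, clockwise from above), off the pad over its left edge. Stiff hinge: stays where left, moves with about 1 N at the knob.
- scanner: Grey hand-held barcode scanner, 160 mm long (x -73 to 87), 200 g. Origin: underside, below mid-handle; stands level on its head and tail foot. Handle along x, 28 mm wide, 34 to 58 mm above the underside, open underneath from x -55 to 43. Head at +x: 44 x 70 (y) mm, 58 mm tall; the reading window fills its underside, looks along -z, long side along y.
- scanner_grip (a point): Middle of the scanner's handle, 46 mm above its underside, straight above its origin; handle along x.
- scanner_window (a point): Centre of the reading window, on the underside of the head, 65 mm along x from the origin.
- scan_focus (a point): Reading point of the scanner, 40 mm straight below (-z) the centre of the window; it must lie on the label.
- mat_centre (a point): Centre of the top of the scanner's rubber mat, black, 190 (x) x 110 (y) x 4 mm, fixed to the desk.
- tray: Wooden shelving tray, open-topped, fixed, 220 (x) x 240 (y) x 30 mm tall, walls and floor 6 mm. Origin: centre of its underside; x, y along its sides, z up. Room for three books side by side with their spines along its x.
- tray_in (a point): Centre of the tray's inner floor.
- mug: White mug, 80 mm diameter, 95 mm tall; a bystander. Origin: centre of the underside.
- pen_pot: Dark steel pen pot with pens, 76 mm diameter, 100 mm tall, pens to 148 mm; a bystander. Origin: centre of the underside.
- stapler: Black stapler, 50 x 140 x 40 mm; a bystander. Origin: centre of the underside.
- book_large: Large book, grey cloth binding (all books have the same binding; told apart by size): spine 165 mm long (along x), 44 mm thick (y), 105 mm tall as it stands, about 550 g. It stands on its fore-edge with the spine up. Origin: centre of the underside; z up. Absent in some starts.
- book_large_label (a point): Centre of the white barcode label (46 mm along the spine x 26 mm) on top of the spine of the large book, 38 mm from the -x end (44.5 mm from mid-spine), 105 mm above the underside. Axes as the book: x along the spine and the label's long side, z up.
- book_medium: Medium book, grey cloth binding (all books have the same binding; told apart by size): spine 138 mm long (along x), 40 mm thick (y), 96 mm tall as it stands, about 400 g. It stands on its fore-edge with the spine up. Origin: centre of the underside; z up. Absent in some starts.
- book_medium_label (a point): Centre of the white barcode label (46 mm along the spine x 26 mm) on top of the spine of the medium book, 38 mm from the -x end (31.0 mm from mid-spine), 96 mm above the underside. Axes as the book: x along the spine and the label's long side, z up.
- book_small: Small book, grey cloth binding (all books have the same binding; told apart by size): spine 112 mm long (along x), 36 mm thick (y), 86 mm tall as it stands, about 280 g. It stands on its fore-edge with the spine up. Origin: centre of the underside; z up. Absent in some starts.
- book_small_label (a point): Centre of the white barcode label (46 mm along the spine x 26 mm) on top of the spine of the small book, 38 mm from the -x end (18.0 mm from mid-spine), 86 mm above the underside. Axes as the book: x along the spine and the label's long side, z up.
There are look-alikes about, which are no part of the job. What is shaped like the book_medium but blue or purple is not meant. Leave any green look-alike of the scanner alone.

How it is judged:
By the outcome, as a careful person would: the job done as asked, in the order asked, and still so for the second after the job is handed in, with the robot touching nothing.
Of book_large, book_medium, book_small only 2 to 3 are there at a start; the rules pass over those that are not, and their reading is None.
At some moment in a run one of scanner may be knocked a few centimetres aside while the robot is not near it.
It also fails if it takes over 210 s, if anything falls off the work surface, if the arm or the gripper's body presses on something with over 40 N, if the wrist force passes 120 N, or if a joint passes its speed limit or range.

## Robot

A 7-joint arm with a two-finger parallel gripper is mounted at the origin on the work surface. World frame = base frame: x ahead of the robot, y to its left, z up, the work surface at z = 0. Lengths are in m, angles in degrees, forces in N, time in s.
With the tool pointing down it reaches from about 0.425 to 0.875 m from the base axis. Payload 4.7 kg.
Tool frame: the origin (TCP) lies at the very end of the fingers, on their centre line; the grasp point (between the pads) lies behind it (env.pinch_z is the z of the grasp point in the tool frame, in m); z points along the fingers, y is the direction in which the jaws open and shut (so a half turn about z gives the same grasp; the last joint's range is limited). The gripper opens to 87 mm and grips with 3 to 60 N. Pads are 19 mm wide; open, the fingers measure 117 mm over their backs; the gripper's body (75 mm by 190 mm) begins 51 mm behind the grasp point.
Start: joints at [64.234, 18.392, -4.016, 83.108, 1.295, 78.541, -3.26], TCP at [0.291, -0.581, 0.223] pointing down, gripper open.
Joint ranges: [-163.93, 163.93], [-17.29, 119.83], [-79.2, 71.16], [3.27, 140.29], [-89.18, 269.18], [5.43, 117.66], [-154.24, 154.24]. Speed limits (degrees/s): [147.25, 147.25, 180, 180, 180, 180, 180].

## Interface

Orientations are given as [roll, pitch, yaw] about the fixed x, y, z axes, in that order (R = Rz(yaw) Ry(pitch) Rx(roll)).
In Python, from cell import readout, read_camera, env gives the robot as it stands. The module is installed in compiled form; this text tells all that it offers.
- The arm moves only by the tool servo_tool, never from a script. Its argument "plan" is a list that holds one entry, the list of rows, each a list of 5 numbers: the finger opening in m, from 0 to 0.087, then the shift along the tool's x, y, z in m, then the turn about the tool's z in rad. In form: [[[jaw, x, y, z, yaw], ...]]. A call has 1 to 12 rows; each row is the pose to reach, as a shift and turn from the pose measured when the call began, along the tool's axes at that moment; what a row does not reach only later rows make up. A row lasts 1/12 s, in which the tool goes at most 41.7 mm and 7.16 degrees, less where a joint would pass 70% of its speed; a pose out of reach is approached as far as the arm can. A call with a gripper value outside its range is refused whole. The fingers move at their own pace and stop on an object; "force" is the grip in N (left out, the last holds). Time passes only in rows, so rows that repeat a pose let the fingers close. It gives the time, the measured TCP pose, the force and the opening at its end, in the units of the state.
- readout.get_obs(): the state, without advancing time (a new reading comes with each control period).
- read_camera(name): name is "scene" or "top" or "wrist"; returns a dict with "image" (480x640x3 uint8, red, green, blue), "range_z" (480x640 float32, m along the optical axis (not along the pixel's ray), 0 where there is no reading), "mtx" (3x3 intrinsics, pixels), "camera_from_world" (4x4, takes a point from world to camera coordinates). Camera axes: x right, y up, looking along -z (the intrinsics and any distortion apply to the point x, -y, -z); pixel columns grow to the right and rows downward; lengths in m; the calibration is good to about 2 mm. The wrist camera is an equidistant fisheye: a pixel r from the principal point sees the ray r / f radians off the axis. A picture is of the moment at which its call begins.
- env.sign_off(): hands the job in, once; it reports no verdict.
The state is a dict: "time_s": time; "qpos": joint angles; "joint_velocities": joint speeds; "effort": joint torques, N m; "tool_pos": TCP position; "tool_rot": TCP orientation; "force": force on the tool from outside, world axes, zero at the start; "wrist_torque": the same for the moment, N m; "grip_width": finger opening in m.
Only numpy, scipy, OpenCV 4.12 (cv2) and the standard library are available. Lean on these libraries where they do the work, as an engineer would, in place of code of your own. Each camera call takes 0.05 s, during which the arm holds its last target. There are 200 camera calls.

## Working session

There is one attempt and no reset: what is moved stays moved. The work goes in short steps, Python scripts to look and compute and a tool call to move; the robot and the scene stay as the last step left them, time stands still between calls to the robot, and variables do not carry over. Pictures are saved under pics/ and viewed, about 12 in all and at most 16, crops included, and the job is handed in when it is done.

Besides the shell and the picture viewer there is one more tool, called after "Emit:" as a command line: name --argument value ..., lists and objects as JSON in quotes. servo_tool: Moves the arm, as the interface text tells. Its arguments: {"type":"object","properties":{"plan":{"type":"array"},"force":{"type":"number"}},"required":["plan"]}

```bash
mkdir -p pics; cat > h.py <<'E'
import numpy as np, cv2
from cell import readout, read_camera, env
def cloud(c):
    """world xyz per pixel from depth (pinhole cams)"""
    K=c["mtx"]; d=c["range_z"]; v,u=np.mgrid[0:480,0:640]
    p=np.stack([(u-K[0,2])/K[0,0]*d,-(v-K[1,2])/K[1,1]*d,-d],-1)
    M=np.linalg.inv(c["camera_from_world"]); return p@M[:3,:3].T+M[:3,3]
def ray(c,uv,z):
    K=c["mtx"]; M=np.linalg.inv(c["camera_from_world"])
    uv=np.atleast_2d(uv).astype(float)
    d=np.stack([(uv[:,0]-K[0,2])/K[0,0],-(uv[:,1]-K[1,2])/K[1,1],-np.ones(len(uv))],-1)@M[:3,:3].T
    return M[:3,3]+d*((z-M[2,3])/d[:,2])[:,None]
def save(n,im): cv2.imwrite(f"pics/{n}.png",im[...,::-1])
E
python3 - <<'E'
from h import *
for n in("top","scene"):
    c=read_camera(n); save(n+"0",c["image"]); np.savez(n+"0.npz",**c)
    print(n,c["mtx"].round(1).tolist(),np.linalg.inv(c["camera_from_world"]).round(3).tolist())
o=readout.get_obs(); print(o, env.pinch_z)
E
```

```text
top [[573.9, 0.0, 321.3], [0.0, 573.9, 231.2], [0.0, 0.0, 1.0]] [[0.006, 0.979, -0.202, 0.209], [-1.0, 0.007, 0.003, -0.071], [0.004, 0.202, 0.979, 1.947], [0.0, 0.0, 0.0, 1.0]]
scene [[494.5, 0.0, 333.5], [0.0, 494.5, 236.3], [0.0, 0.0, 1.0]] [[0.782, -0.438, 0.443, 1.22], [0.623, 0.545, -0.561, -0.848], [0.005, 0.715, 0.699, 1.19], [0.0, 0.0, 0.0, 1.0]]
{'time_s': 0.1, 'qpos': array([64.23344609, 18.43710541, -4.015272  , 83.16739213,  1.2943455 ,
       78.54034625, -3.25983752]), 'joint_velocities': array([ 0.02499226, -0.12370662,  0.02316315, -0.19470552,  0.0034609 ,
       -0.09472851, -0.06332971]), 'effort': array([-2.68836202e-04, -4.92573130e+01, -4.06032633e-01, -3.13396919e+01,
       -6.41976669e-02,  3.95215326e-02,  5.76041998e-05]), 'tool_pos': array([ 0.29052222, -0.58091404,  0.2215494 ]), 'tool_rot': array([-1.79900349e+02,  4.81443908e-03,  2.65759269e+01]), 'force': array([ 0.62913676,  0.70844073, -0.15248593]), 'wrist_torque': array([-0.00846402, -0.03087987, -0.00264182]), 'grip_width': 0.0869061370272066} -0.0187
```

View pics/top0.png

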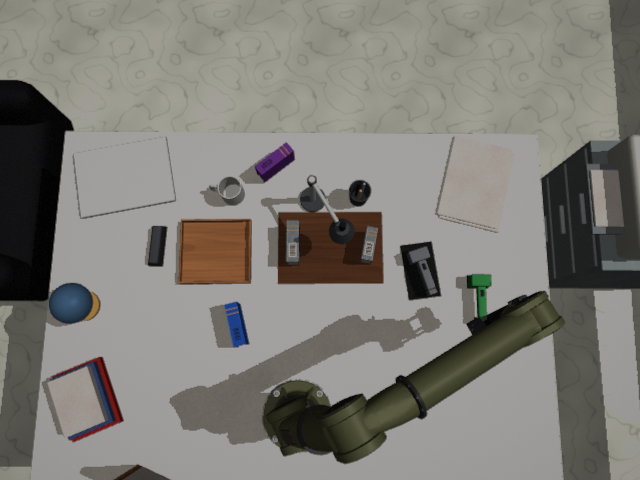

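View pics/scene0.png

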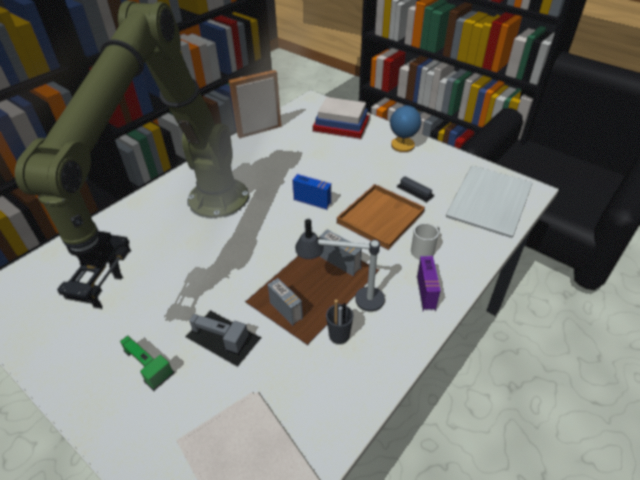

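The top view shows the grey books at (293,242) and (370,245) on the pad, with the lamp knob at (342,230). The grey scanner is on its mat at (422,270) and the tray is at (215,251). The look-alikes are the green scanner (480,295), the blue book (236,325) and the purple book (275,162). Next I measure poses.

```bash
cat >> h.py <<'E'
def rect(P):
    (c,s,a)=cv2.minAreaRect((np.asarray(P)[:,:2]*1000).astype(np.float32))
    if s[0]<s[1]: s=s[::-1]; a+=90
    return np.round(c,1),np.round(s,1),round((a+90)%180-90,1)
E
python3 - <<'E'
from h import *
c=dict(np.load("top0.npz")); P=cloud(c); im=c["image"]; hsv=cv2.cvtColor(im,cv2.COLOR_RGB2HSV)
def box(x0,x1,y0,y1,m):
    k=np.zeros((480,640),bool);k[y0:y1,x0:x1]=1;return k&m
Z=P[...,2]
print("desk z",np.median(Z[100:140,300:400]),np.median(Z[300:320,250:280]))
for n,b in dict(bookL=(280,306,210,275),bookR=(355,385,218,275)).items():
    m=box(*b,(Z>.075)&(Z<.12)); print(n,m.sum(),"z",np.percentile(Z[m],[5,50,95]).round(4)); zt=np.median(Z[m])
    m2=m&(abs(Z-zt)<.008); print(rect(P[m2]))
    w=m2&(im.min(-1)>150); print(" label",w.sum(), rect(P[w]) if w.sum()>5 else None, w.sum() and P[w].mean(0).round(4))
m=box(275,390,205,290,(hsv[...,0]<15)&(hsv[...,1]>90)&(Z<.03)); print("pad",rect(P[m]),np.median(Z[m]))
m=box(175,256,215,290,(hsv[...,0]<22)&(hsv[...,1]>90)); print("tray",rect(P[m])); mm=m&(Z>.022); print(rect(P[mm]),np.median(Z[mm])); print('floor',np.median(Z[240:260,205:225]))
m=box(398,445,238,305,(im.max(-1)<50)&(Z<.03)); print("mat",rect(P[m]))
m=box(398,445,238,305,(Z>.03)&(Z<.09)); print("scanner",rect(P[m]),np.percentile(Z[m],[5,50,95])); 
for lab,mm in(("head",m&(np.mgrid[0:480,0:640][0]<266)),("handle",m&(np.mgrid[0:480,0:640][0]>268))): print(lab,rect(P[mm]),P[mm].mean(0).round(4))
m=box(320,365,205,250,(Z>.19)); print("head",P[m&(Z<.27)].mean(0),rect(P[m&(Z<.27)]),"knob",P[m&(Z>.29)].mean(0), (m&(Z>.29)).sum())
m=box(300,325,170,190,(Z>.2)); print("post",P[m].mean(0))
big=lambda a,s:cv2.resize(a,None,fx=s,fy=s,interpolation=cv2.INTER_CUBIC)
save("crop1",big(im[195:305,270:450],4.4))
E
```

```text
desk z -0.7473412673344337 -0.0003553726260072665
bookL 505 z [0.0923 0.1    0.1078]
(array([558.8,  17.9]), array([139.5,  36.7]), 0.9)
 label 0 None 0
bookR 375 z [0.0829 0.0902 0.0977]
(array([ 552.6, -235.4]), array([112.2,  36.1]), -10.2)
 label 0 None 0
pad (array([ 556.4, -106.2]), array([357.7, 248.5]), -89.7) 0.003940968582915261
tray (array([471.9, 147.5]), array([616.3, 296.2]), 65.4)
(array([470.6, 143.9]), array([609.5, 295.1]), 65.2) 0.029381831272310532
floor 0.005350975803422364
mat (array([ 476.8, -414. ]), array([186.5, 109.7]), 7.9)
scanner (array([ 465.1, -419.2]), array([158.5,  67.9]), 17.0) [0.04577008 0.06118905 0.0695519 ]
head (array([ 511.3, -405.1]), array([67.9, 62. ]), -73.0) [ 0.5154 -0.4026  0.0601]
handle (array([ 433.5, -430.8]), array([91.2, 30.6]), 19.6) [ 0.4311 -0.4307  0.06  ]
head [ 0.57023769 -0.13237543  0.23360574] (array([ 589.9, -134.8]), array([121.8,  78.5]), 9.0) knob [ 0.52761891 -0.13064025  0.48878061] 45
post [ 0.7069022  -0.04845115  0.27111067]
```

View pics/crop1.png

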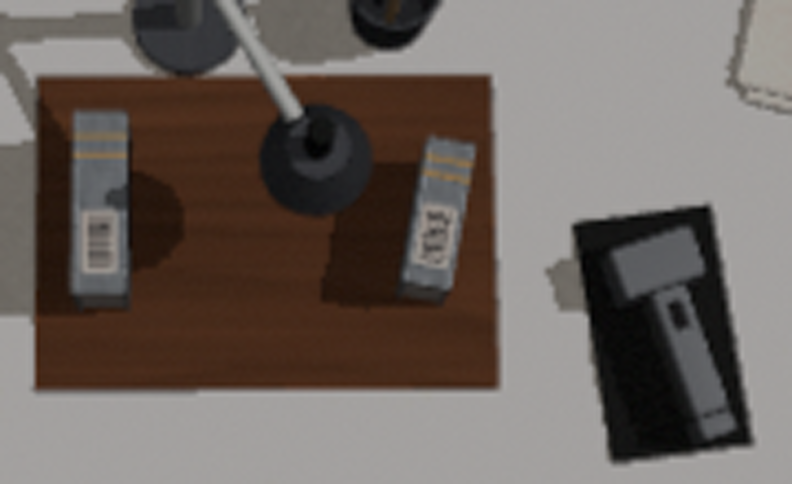

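Two books are on the pad. The left one is 139.5 x 37 mm with its top at 0.100 m, so it is the medium book; the right one is 112 x 36 mm with its top at 0.090 m, so it is the small book. The large book is absent. Both labels are at the near end. One more measurement covers the lamp, tray and mug.

```bash
cat >> h.py <<'E'
def box(x0,x1,y0,y1,m):
    k=np.zeros((480,640),bool);k[y0:y1,x0:x1]=1;return k&m
def go(x,y,z,yaw):
    """tool-frame shift+turn from the measured pose to a world grasp/TCP pose"""
    o=readout.get_obs(); t=np.radians(o["tool_rot"][2]); d=np.array([x,y,z])-o["tool_pos"]
    ux,uy=np.array([np.cos(t),np.sin(t),0]),np.array([np.sin(t),-np.cos(t),0])
    dy=-(np.radians(yaw)-t); dy=(dy+np.pi)%(2*np.pi)-np.pi
    print("go",(x,y,z,yaw),"->",np.round([d@ux,d@uy,-d[2],dy],4),"rows>=",np.ceil(max(np.linalg.norm(d)/.0417,abs(dy)/.125)))
E
python3 - <<'E'
from h import *
c=dict(np.load("top0.npz")); s=dict(np.load("scene0.npz"))
P=cloud(c); Z=P[...,2]
m=box(178,250,218,285,(Z>.022)&(Z<.04)&(P[...,1]<.33)&(P[...,1]>.02)&(P[...,0]>.42)); print("tray",rect(P[m]))
m=box(320,365,205,250,(Z>.285)&(Z<.33)); print("knob",m.sum(),P[m].mean(0).round(4))
m=box(320,365,205,250,(Z>.235)&(Z<.262)); print("shade",rect(P[m]))
m=box(305,345,170,220,(Z>.2)&(Z<.285)); print("arm z",P[m][:,2].round(3)[::8])
m=box(300,325,170,185,(Z>.2)&(Z<.3)); print("post top",P[m].mean(0).round(3),m.sum())
for n,b in dict(mug=(216,246,175,205),pot=(346,374,178,205),stap=(145,168,225,268),purp=(253,297,142,182)).items():
    m=box(*b,(Z>.03)&(Z<.16)); print(n,rect(P[m]),np.percentile(Z[m],95).round(3))
# scene camera
Q=cloud(s); q=Q[...,2]
m=box(290,325,215,260,(q>.285)&(q<.33)); print("knob scene",m.sum(),Q[m].mean(0).round(4))
m=box(250,315,270,330,(q>.082)&(q<.1)); print("small scene",rect(Q[m]),m.sum())
m=box(315,370,225,280,(q>.093)&(q<.11)); print("med scene",rect(Q[m]),m.sum())
m=box(185,255,305,355,(q>.035)&(q<.09)); print("scanner scene",rect(Q[m]),m.sum())
go(.56,-.135,.40,26.6)
E
```

```text
tray (array([535.1, 246.9]), array([222.3, 164.8]), 0.3)
knob 42 [ 0.5672 -0.138   0.3056]
shade (array([ 596. , -130.1]), array([116.6,  55.4]), 16.8)
arm z [0.251 0.246 0.247 0.244 0.248 0.247 0.242 0.247 0.231 0.234 0.24  0.243
 0.241 0.235 0.239 0.237 0.238 0.237 0.247 0.242 0.236 0.241 0.237 0.227
 0.238 0.24  0.241 0.241 0.239 0.238 0.238 0.233 0.244 0.232 0.241 0.213]
post top [ 0.721 -0.045  0.245] 82
mug (array([738.9, 231.9]), array([82. , 78.9]), 35.8) 0.099
pot (array([ 729.1, -203.9]), array([75.5, 73.1]), -52.2) 0.144
stap (array([553. , 484.4]), array([130.7,  35.1]), -3.3) 0.048
purp (array([840.5,  84.8]), array([139.2,  44.4]), -50.9) 0.104
knob scene 68 [ 0.5731 -0.139   0.2999]
small scene (array([ 554.2, -232.5]), array([115. ,  39.2]), -10.5) 424
med scene (array([611.1,   8.5]), array([247.5,  70. ]), -12.9) 309
scanner scene (array([ 467.9, -416.8]), array([161.1,  66.5]), 15.4) 877
go (0.56, -0.135, 0.4, 26.6) -> [ 4.405e-01 -2.782e-01 -1.785e-01 -4.000e-04] rows>= 14.0
```

The lamp knob is at (0.570, -0.138), which puts the lamp at about -0.19 rad. The tray centre needs a later look. First move is to above the knob.

Emit:
servo_tool --plan '[[[0.05, 0.02, -0.02, -0.04, -0.1], [0.05, 0.05, -0.03, -0.08, -0.2], [0.05, 0.448, -0.271, -0.178, -0.93], [0.05, 0.448, -0.271, -0.178, -0.93], [0.05, 0.448, -0.271, -0.178, -0.93], [0.05, 0.448, -0.271, -0.178, -0.93], [0.05, 0.448, -0.271, -0.178, -0.93], [0.05, 0.448, -0.271, -0.178, -0.93], [0.05, 0.448, -0.271, -0.178, -0.93], [0.05, 0.448, -0.271, -0.178, -0.93], [0.05, 0.448, -0.271, -0.178, -0.93], [0.05, 0.448, -0.271, -0.178, -0.93]]]' --force 20

```text
time_s: 1.1
tool_pos: [0.5335, -0.1948, 0.3842]
tool_rot: [-179.9, -0.1, 79.8]
force: [0.6, -0.2, -1.0]
grip_width: 0.0502
```

Emit:
servo_tool --plan '[[[0.06, 0.0625, 0.0265, 0, 0], [0.06, 0.0625, 0.0265, 0, 0], [0.06, 0.0625, 0.0265, 0, 0], [0.06, 0.0625, 0.0265, 0.02, 0], [0.06, 0.0625, 0.0265, 0.05, 0], [0.06, 0.0625, 0.0265, 0.08, 0], [0.06, 0.0625, 0.0265, 0.1, 0], [0.06, 0.0625, 0.0265, 0.115, 0], [0.06, 0.0625, 0.0265, 0.118, 0], [0.06, 0.0625, 0.0265, 0.118, 0]]]'

```text
time_s: 1.93
tool_pos: [0.5695, -0.1383, 0.2648]
tool_rot: [-179.8, -0.1, 79.8]
force: [0.1, -0.3, 0.7]
grip_width: 0.0601
```

Emit:
servo_tool --plan '[[[0.01, 0, 0, 0, 0], [0.01, 0, 0, 0, 0], [0.01, 0, 0, 0, 0], [0.01, 0, 0, 0, 0], [0.01, 0, 0, 0, 0], [0.01, 0, 0, 0, 0]]]'

```text
time_s: 2.43
tool_pos: [0.5697, -0.1383, 0.2653]
tool_rot: [-179.8, -0.1, 79.8]
force: [-0.5, 0.9, 0.1]
grip_width: 0.0277
```

```bash
python3 - <<'E'
from h import *
o=readout.get_obs();print(o["tool_pos"],o["tool_rot"],o["force"],o["grip_width"])
c=read_camera("wrist"); save("w1",c["image"]); s=read_camera("scene")["image"]; print(c["mtx"].tolist())
C=np.array([.726,-.046]); k=o["tool_pos"][:2]; r=k-C; a0=np.arctan2(r[1],r[0])%(2*np.pi); print("r,phi",np.hypot(*r),np.degrees(a0))
t=np.radians(o["tool_rot"][2])
for a in np.linspace(a0,np.radians(96.3),21)[1:]:
    p=C+np.hypot(*r)*np.array([np.cos(a),np.sin(a)])-k
    print(np.round([p@[np.cos(t),np.sin(t)],p@[np.sin(t),-np.cos(t)]],3).tolist())
save("m1",np.hstack([c["image"][::2,::2],cv2.resize(s[190:330,230:430],(343,240))]))
E
```

```text
[ 0.56967179 -0.1382771   0.26526242] [-1.79790374e+02 -6.05339343e-02  7.98057380e+01] [-0.46686318  0.85943992  0.05043361] 0.027685969191111832
[[371.64829954431775, 0.0, 328.7531983936545], [0.0, 371.64829954431775, 242.3085257520416], [0.0, 0.0, 1.0]]
r,phi 0.1815311898949289 210.55241602434575
[0.014, -0.011]
[0.03, -0.021]
[0.046, -0.029]
[0.063, -0.035]
[0.08, -0.04]
[0.098, -0.043]
[0.116, -0.044]
[0.134, -0.043]
[0.152, -0.041]
[0.17, -0.037]
[0.187, -0.031]
[0.203, -0.023]
[0.219, -0.014]
[0.233, -0.003]
[0.247, 0.009]
[0.259, 0.022]
[0.27, 0.037]
[0.279, 0.053]
[0.287, 0.069]
[0.293, 0.086]
```

View pics/m1.png

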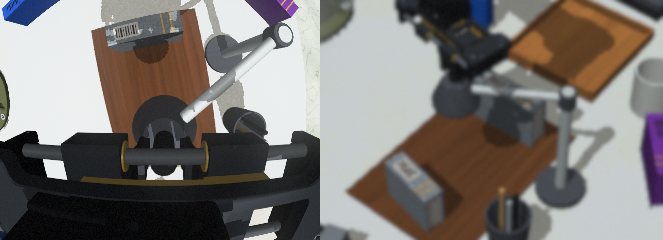

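The wrist view shows the knob between the fingers at about (165,155), with the jaws still closing. I finish the close and swing the first half.

Emit:
servo_tool --plan '[[[0.01, 0, 0, 0, 0], [0.01, 0, 0, 0, 0], [0.01, 0, 0, 0, 0]]]'

```text
time_s: 2.78
tool_pos: [0.5692, -0.1385, 0.265]
tool_rot: [-179.7, -0.0, 79.8]
force: [-1.8, 0.5, 0.1]
grip_width: 0.02
```

Emit:
servo_tool --plan '[[[0.01, 0.014, -0.011, 0, 0], [0.01, 0.03, -0.021, 0, 0], [0.01, 0.046, -0.029, 0, 0], [0.01, 0.063, -0.035, 0, 0], [0.01, 0.08, -0.04, 0, 0], [0.01, 0.098, -0.043, 0, 0], [0.01, 0.116, -0.044, 0, 0], [0.01, 0.134, -0.043, 0, 0], [0.01, 0.152, -0.041, 0, 0], [0.01, 0.17, -0.037, 0, 0], [0.01, 0.17, -0.037, 0, 0], [0.01, 0.17, -0.037, 0, 0]]]'

```text
time_s: 3.78
tool_pos: [0.5618, 0.0381, 0.2649]
tool_rot: [-179.6, -0.1, 80.0]
force: [-1.8, 1.3, -2.6]
grip_width: 0.0193
```

Emit:
servo_tool --plan '[[[0.01, 0.016, 0.007, 0, 0], [0.01, 0.032, 0.015, 0, 0], [0.01, 0.047, 0.024, 0, 0], [0.01, 0.061, 0.034, 0, 0], [0.01, 0.075, 0.046, 0, 0], [0.01, 0.087, 0.06, 0, 0], [0.01, 0.098, 0.074, 0, 0], [0.01, 0.107, 0.09, 0, 0], [0.01, 0.115, 0.106, 0, 0], [0.01, 0.121, 0.124, 0, 0], [0.01, 0.121, 0.124, 0, 0], [0.01, 0.121, 0.124, 0, 0]]]'

```text
time_s: 4.78
tool_pos: [0.7028, 0.148, 0.2647]
tool_rot: [-179.4, -1.0, 80.7]
force: [-1.6, 16.2, -1.4]
grip_width: 0.0185
```

Emit:
servo_tool --plan '[[[0.06, 0, 0, 0, 0], [0.06, 0, 0, 0, 0], [0.06, 0, 0, 0, 0], [0.06, 0, 0, 0, 0], [0.06, 0, 0, -0.03, 0], [0.06, 0, 0, -0.07, 0], [0.06, 0, 0, -0.11, 0], [0.06, 0, 0, -0.11, 0]]]'

```text
time_s: 5.45
tool_pos: [0.7055, 0.1451, 0.3845]
tool_rot: [180.0, -1.3, 80.5]
force: [0.4, -0.9, 1.8]
grip_width: 0.058
```

```bash
python3 - <<'E'
from h import *
c=read_camera("top"); P=cloud(c); Z=P[...,2]; s=read_camera("scene"); Q=cloud(s); q=Q[...,2]
save("t2",c["image"]); save("crop2",np.hstack([cv2.resize(c["image"][140:310,170:450],(700,425))]))
m=(Z>.19)&(Z<.26)&(P[...,1]>.05)&(P[...,1]<.2)&(P[...,0]>.6)&(P[...,0]<.8); print("head",rect(P[m]),m.sum())
m=box(398,445,238,305,(Z>.03)&(Z<.09)); print("scanner",rect(P[m]))
m=box(398,445,238,305,(c["image"].max(-1)<50)&(Z<.03)); print("mat",rect(P[m]))
X,Y=Q[...,0],Q[...,1]
m=(q>.093)&(q<.105)&(X>.45)&(X<.66)&(Y>-.04)&(Y<.06); print("med scene",rect(Q[m]),m.sum())
go(.462,-.420,.20,16)
E
```

```text
head (array([707.7,  63. ]), array([27.5, 17. ]), -83.8) 36
scanner (array([ 465.8, -421.2]), array([158.6,  67.7]), 17.3)
mat (array([ 476.7, -413.3]), array([186.7, 109.3]), 7.6)
med scene (array([560.5,  22.2]), array([141. ,  46.5]), 0.6) 441
go (0.462, -0.42, 0.2, 16) -> [-0.5971 -0.1466  0.1776  1.1269] rows>= 16.0
```

View pics/crop2.png

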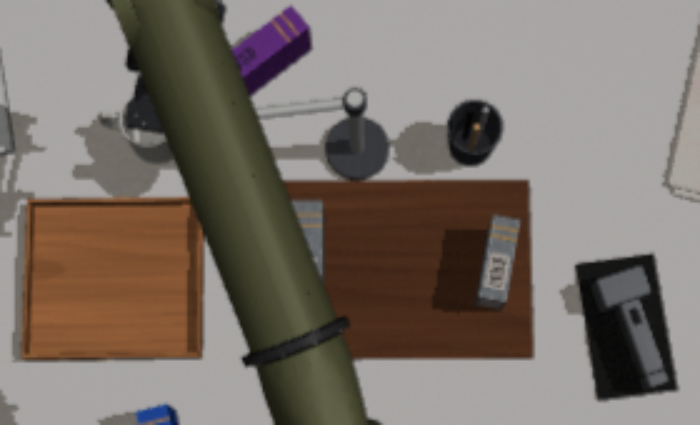

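The lamp head is now off the pad; it is at about (150,120) in the crop, half hidden by the arm. Next is the grey scanner at about (628,320) in the crop. The green one is off to the right, out of this crop.

Emit:
servo_tool --plan '[[[0.06, -0.598, -0.149, 0, 1.108], [0.06, -0.598, -0.149, 0, 1.108], [0.06, -0.598, -0.149, 0, 1.108], [0.06, -0.598, -0.149, 0, 1.108], [0.06, -0.598, -0.149, 0, 1.108], [0.06, -0.598, -0.149, 0, 1.108], [0.06, -0.598, -0.149, 0.05, 1.108], [0.06, -0.598, -0.149, 0.1, 1.108], [0.06, -0.598, -0.149, 0.15, 1.108], [0.06, -0.598, -0.149, 0.15, 1.108], [0.06, -0.598, -0.149, 0.15, 1.108], [0.06, -0.598, -0.149, 0.15, 1.108]]]'

```text
time_s: 6.55
tool_pos: [0.5096, -0.2979, 0.2796]
tool_rot: [-178.8, -0.0, 17.0]
force: [-0.3, -0.1, -1.0]
grip_width: 0.06
```

```bash
python3 - <<'E'
from h import *
o=readout.get_obs();print(o["tool_pos"],o["tool_rot"])
go(.460,-.4205,.20,17)
c=read_camera("wrist"); np.savez("w3.npz",**c); save("w3",c["image"])
print(np.linalg.inv(c["camera_from_world"]).round(3).tolist())
E
```

```text
[ 0.50955274 -0.29788017  0.27962063] [-1.78846028e+02 -3.65517256e-03  1.69615903e+01]
go (0.46, -0.4205, 0.2, 17) -> [-0.0832  0.1028  0.0796 -0.0007] rows>= 4.0
[[0.292, 0.927, 0.236, 0.573], [-0.956, 0.288, 0.051, -0.282], [-0.021, -0.24, 0.97, 0.44], [0.0, 0.0, 0.0, 1.0]]
```

Emit:
servo_tool --plan '[[[0.06, -0.083, 0.103, 0.03, 0], [0.06, -0.083, 0.103, 0.06, 0], [0.06, -0.083, 0.103, 0.08, 0], [0.06, -0.083, 0.103, 0.08, 0], [0.06, -0.083, 0.103, 0.08, 0], [0.06, -0.083, 0.103, 0.08, 0]]]'

```text
time_s: 7.1
tool_pos: [0.4456, -0.4302, 0.1892]
tool_rot: [-178.5, 0.9, 15.8]
force: [0.6, -0.6, 0.7]
grip_width: 0.06
```

```bash
cat >> h.py <<'E'
def fcloud(c):
    """world xyz per pixel, equidistant fisheye wrist camera (range_z = depth along axis)"""
    K=c["mtx"]; v,u=np.mgrid[0:480,0:640]; a=(u-K[0,2])/K[0,0]; b=(v-K[1,2])/K[1,1]
    r=np.hypot(a,b)+1e-9; k=np.tan(np.minimum(r,1.5))/r; d=c["range_z"]
    p=np.stack([a*k*d,-b*k*d,-d],-1); M=np.linalg.inv(c["camera_from_world"]); return p@M[:3,:3].T+M[:3,3]
E
python3 - <<'E'
from h import *
o=readout.get_obs();print(o["tool_pos"],o["tool_rot"])
c=read_camera("wrist"); save("w4",c["image"]); P=fcloud(c); X,Y,Z=P[...,0],P[...,1],P[...,2]
v=c["range_z"]>0
m=v&(Z>.055)&(Z<.075)&(X>.36)&(X<.58)&(Y>-.5)&(Y<-.34); print("scanner",m.sum(),rect(P[m]),np.median(Z[m]))
h=m&(((X-.46)*np.cos(.297)+(Y+.42)*np.sin(.297))<.03); print("handle",rect(P[h]))
m=v&(Z<.01)&(Z>-.01)&(c["image"].max(-1)<45)&(X>.34)&(X<.6)&(Y>-.5)&(Y<-.32); print("mat",rect(P[m]))
E
```

```text
[ 0.4456305  -0.43023898  0.18923817] [-178.50417575    0.86246541   15.83938762]
scanner 9039 (array([ 466.6, -415.3]), array([158.1,  65.6]), 15.8) 0.06037155754651158
handle (array([ 440.5, -427. ]), array([101.6,  28.5]), 18.2)
mat (array([ 438.6, -396. ]), array([111.4,  23.7]), 16.3)
```

View pics/w4.png

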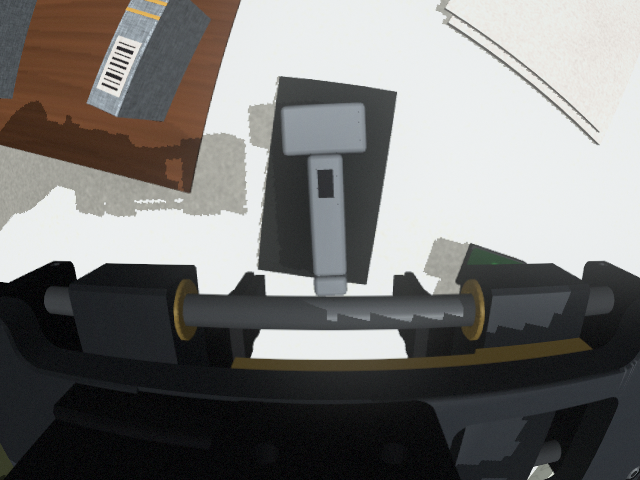

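The wrist view shows the grey scanner on its mat with the handle at about (328,220) and the head at (323,128). The pose was still settling when the picture was taken, so I hold and then descend.

Emit:
servo_tool --plan '[[[0.06, 0, 0, 0, 0], [0.06, 0, 0, 0, 0], [0.06, 0, 0, 0, 0], [0.06, 0, 0, 0, 0]]]'

```text
time_s: 7.48
tool_pos: [0.4497, -0.4275, 0.1925]
tool_rot: [-178.7, 0.6, 16.2]
force: [0.5, 0.1, 0.0]
grip_width: 0.0599
```

```bash
python3 - <<'E'
from h import *
o=readout.get_obs();print(o["tool_pos"],o["tool_rot"],o["joint_velocities"].round(2),o["qpos"].round(1))
go(.4605,-.419,.031,17)
c=read_camera("wrist"); P=fcloud(c); X,Y,Z=P[...,0],P[...,1],P[...,2]
m=(c["range_z"]>0)&(Z>.055)&(Z<.075)&(X>.36)&(X<.58)&(Y>-.5)&(Y<-.34); print("scanner",m.sum(),rect(P[m]),np.median(Z[m]))
h=m&(((X-.46)*np.cos(.297)+(Y+.42)*np.sin(.297))<.03); print("handle",rect(P[h]))
E
```

```text
[ 0.44974781 -0.42752914  0.19250726] [-178.68343729    0.61060084   16.16927781] [ 0.1   0.21  0.29  0.07  0.08 -0.04 -0.  ] [ 51.5  17.3 -12.7  88.3   3.6  76.3 -35.4]
go (0.4605, -0.419, 0.031, 17) -> [ 0.0127 -0.0052  0.1615 -0.0145] rows>= 4.0
scanner 8724 (array([ 468.7, -416.8]), array([153.7,  66. ]), 18.0) 0.06037587788834889
handle (array([ 442.3, -426.4]), array([97.4, 28.5]), 18.0)
```

Emit:
servo_tool --plan '[[[0.06, 0.004, -0.002, 0.02, -0.01], [0.06, 0.008, -0.004, 0.045, -0.02], [0.06, 0.012, -0.005, 0.07, -0.02], [0.06, 0.012, -0.005, 0.095, -0.02], [0.06, 0.012, -0.005, 0.12, -0.02], [0.06, 0.012, -0.005, 0.14, -0.02], [0.06, 0.012, -0.005, 0.152, -0.02], [0.06, 0.012, -0.005, 0.159, -0.02], [0.06, 0.012, -0.005, 0.161, -0.02], [0.06, 0.012, -0.005, 0.161, -0.02], [0.06, 0.012, -0.005, 0.161, -0.02]]]'

```text
time_s: 8.45
tool_pos: [0.4579, -0.4172, 0.0329]
tool_rot: [-178.8, 0.5, 17.3]
force: [1.2, -0.3, -0.3]
grip_width: 0.0607
```

Emit:
servo_tool --plan '[[[0.015, 0, 0, 0, 0], [0.015, 0, 0, 0, 0], [0.015, 0, 0, 0, 0], [0.015, 0, 0, 0, 0], [0.015, 0, 0, 0, 0], [0.015, 0, 0, 0, 0], [0.015, 0, 0, 0, 0], [0.015, 0, 0, 0, 0]]]' --force 25

```text
time_s: 9.12
tool_pos: [0.458, -0.4178, 0.0331]
tool_rot: [-178.8, 0.5, 17.3]
force: [-1.0, -1.3, 0.5]
grip_width: 0.0281
```

Emit:
servo_tool --plan '[[[0.015, 0, 0, -0.01, 0], [0.015, 0, 0, -0.03, 0], [0.015, 0, 0, -0.06, 0], [0.015, 0, 0, -0.09, 0], [0.015, 0, 0, -0.12, 0], [0.015, 0, 0, -0.15, 0], [0.015, 0, 0, -0.175, 0], [0.015, 0, 0, -0.185, 0], [0.015, 0, 0, -0.185, 0], [0.015, 0, 0, -0.185, 0], [0.015, 0, 0, -0.185, 0]]]'

```text
time_s: 10.03
tool_pos: [0.4596, -0.4199, 0.2156]
tool_rot: [-178.6, 0.6, 17.3]
force: [-0.2, 0.4, -2.3]
grip_width: 0.028
```

```bash
cat > held.py <<'E'
from h import *
o=readout.get_obs();print(o["time_s"],o["tool_pos"].round(4),o["tool_rot"].round(2),o["force"].round(1),o["grip_width"])
c=read_camera("wrist"); P=fcloud(c); t=np.radians(o["tool_rot"][2])
from scipy.spatial.transform import Rotation as R
T=(P-o["tool_pos"])@R.from_euler("xyz",o["tool_rot"],degrees=True).as_matrix()  # tool frame
z=T[...,2]; m=(c["range_z"]>0)&(abs(T[...,1])<.045)&(T[...,0]>.035)&(T[...,0]<.12)&(z<.02)&(z>-.06)
print("head top in tool",m.sum(),rect(T[m]),"z",np.percentile(z[m],[10,50,90]).round(4)); A=np.c_[T[m][:,:2],np.ones(m.sum())]
mm=m&(abs(z-np.median(z[m]))<.004); A=np.c_[T[mm][:,:2],np.ones(mm.sum())]; print("slopes deg",np.degrees(np.linalg.lstsq(A,z[mm],rcond=None)[0][:2]).round(2), rect(T[mm]))
E
cat > look.py <<'E'
from h import *
c=read_camera("top"); P=cloud(c); X,Y,Z=P[...,0],P[...,1],P[...,2]; im=c["image"]; save("tlook",im)
s=read_camera("scene"); Q=cloud(s)
for n,(x0,x1,y0,y1,a,b) in dict(med=(.45,.66,-.03,.06,.09,.112),small=(.47,.64,-.29,-.18,.082,.1)).items():
    for nm,U in(("top",P),("scene",Q)):
        g=lambda a_,b_:(U[...,2]>a_)&(U[...,2]<b_)&(U[...,0]>x0)&(U[...,0]<x1)&(U[...,1]>y0)&(U[...,1]<y1)
        m=g(a,b); w=m&((c if nm=="top" else s)["image"].min(-1)>135)
        if m.sum()>20: print(n,nm,m.sum(),rect(U[m]),"label",w.sum(),rect(U[w]) if w.sum()>8 else "")
E
python3 held.py; python3 look.py
```

```text
10.0333 [ 0.4596 -0.4199  0.2156] [-178.64    0.64   17.29] [-0.2  0.4 -2.3] 0.02796494834994317
head top in tool 21196 (array([60.9, -0.5]), array([66.5, 51.9]), -89.8) z [-0.0285 -0.0276 -0.0263]
slopes deg [-0.58 -0.88] (array([60.9, -0.4]), array([66.1, 51.8]), -90.0)
med top 492 (array([558.7,  17.9]), array([138.5,  36.9]), 1.1) label 19 (array([528.7,  19.2]), array([44.9, 19.9]), 1.4)
med scene 477 (array([560.8,  20.6]), array([141.5,  45.9]), -1.2) label 121 (array([558.5,  27.6]), array([139.4,  38.1]), 6.1)
small top 351 (array([ 552.2, -235.6]), array([112.3,  36.4]), -10.1) label 27 (array([ 536.1, -232.2]), array([42.8, 24.5]), -10.1)
small scene 425 (array([ 553.7, -232. ]), array([117.3,  39.2]), -10.9) label 94 (array([ 535.6, -227.9]), array([55.5, 30.7]), -8.9)
```

The grip is centred: the window is 65 mm ahead along tool x and 30 mm below the TCP. The labels are at (0.5285, 0.0185) for the medium book and (0.5355, -0.232) for the small one. I move to the medium book first.

Emit:
servo_tool --plan '[[[0.015, 0.01, -0.02, 0, -0.08], [0.015, 0.028, -0.053, 0, -0.19], [0.015, 0.046, -0.087, 0, -0.31], [0.015, 0.064, -0.12, 0, -0.43], [0.015, 0.082, -0.155, 0, -0.55], [0.015, 0.1, -0.189, 0, -0.67], [0.015, 0.118, -0.223, 0, -0.79], [0.015, 0.136, -0.257, 0, -0.91], [0.015, 0.152, -0.287, 0, -1.03], [0.015, 0.166, -0.313, 0, -1.15], [0.015, 0.174, -0.328, 0, -1.24], [0.015, 0.178, -0.336, 0, -1.286]]]'

```text
time_s: 11.18
tool_pos: [0.53, -0.0423, 0.2212]
tool_rot: [-179.0, -1.2, 91.5]
force: [0.6, -0.8, -2.2]
grip_width: 0.0275
```

Emit:
servo_tool --plan '[[[0.015, 0, 0, 0, 0], [0.015, 0, 0, 0, 0], [0.015, 0, 0, 0, 0], [0.015, 0, 0, 0, 0]]]'

```text
time_s: 11.52
tool_pos: [0.5297, -0.0438, 0.2208]
tool_rot: [-178.9, -1.2, 91.3]
force: [-0.7, -0.7, -2.6]
grip_width: 0.0279
```

```bash
python3 held.py; python3 -c "
from h import *
go(.5297,-.0465,.170,91)"
```

```text
11.5167 [ 0.5297 -0.0438  0.2208] [-178.95   -1.19   91.32] [-0.7 -0.7 -2.6] 0.027857373307947797
head top in tool 21323 (array([61.3,  0.2]), array([66.4, 52.5]), 90.0) z [-0.0286 -0.0276 -0.0263]
slopes deg [-0.59 -0.88] (array([61.2,  0.3]), array([66.1, 52.3]), 89.9)
go (0.5297, -0.0465, 0.17, 91) -> [-0.0027 -0.0002  0.051   0.0057] rows>= 2.0
```

Emit:
servo_tool --plan '[[[0.015, -0.001, 0, 0.012, 0], [0.015, -0.002, 0, 0.026, 0], [0.015, -0.003, 0, 0.039, 0], [0.015, -0.003, 0, 0.047, 0], [0.015, -0.003, 0, 0.051, 0], [0.015, -0.003, 0, 0.051, 0], [0.015, -0.003, 0, 0.051, 0], [0.015, -0.003, 0, 0.051, 0]]]'

```text
time_s: 12.23
tool_pos: [0.5295, -0.0458, 0.1706]
tool_rot: [-179.0, -1.2, 91.3]
force: [-0.7, -0.4, -2.9]
grip_width: 0.0279
```

```bash
cat > chk.py <<'E'
import sys
from h import *
exec(open("held.py").read().split("\n",1)[1])
from scipy.spatial.transform import Rotation as R
M=R.from_euler("xyz",o["tool_rot"],degrees=True).as_matrix(); w=o["tool_pos"]+M@[.065,0,.030]
f=w-[0,0,.04]
print("window",w.round(4),"focus",f.round(4))
y0,x0=w[1]-.12,w[0]-.1
# wrist view of book top/label
X,Y,Z=P[...,0],P[...,1],P[...,2]; zt=float(sys.argv[1])
m=(c["range_z"]>0)&(abs(Z-zt)<.006)&(np.hypot(X-w[0],Y-w[1])<.12); print("booktop wrist",m.sum(),rect(P[m]) if m.sum()>30 else "")
l=m&(c["image"].min(-1)>130); print("label wrist",l.sum(),rect(P[l]) if l.sum()>20 else "")
s=read_camera("scene"); save(sys.argv[2],np.vstack([cv2.resize(c["image"],(480,360))[:240],cv2.resize(s["image"][180:340,200:420],(480,349))]))
E
python3 chk.py .100 scan_med
```

```text
12.2333 [ 0.5295 -0.0458  0.1706] [-179.03   -1.18   91.32] [-0.7 -0.4 -2.9] 0.02788456645253425
head top in tool 21384 (array([61.3,  0.1]), array([66.5, 52.5]), 90.0) z [-0.0286 -0.0276 -0.0263]
slopes deg [-0.54 -0.88] (array([61.2,  0.3]), array([66.1, 52.3]), -89.9)
window [0.5274 0.0198 0.1419] focus [0.5274 0.0198 0.1019]
booktop wrist 3961 (array([605.6,  22.1]), array([45.8, 40.5]), 0.3)
label wrist 2287 (array([605.7,  22. ]), array([45.3, 39.8]), 0.8)
```

View pics/scan_med.png

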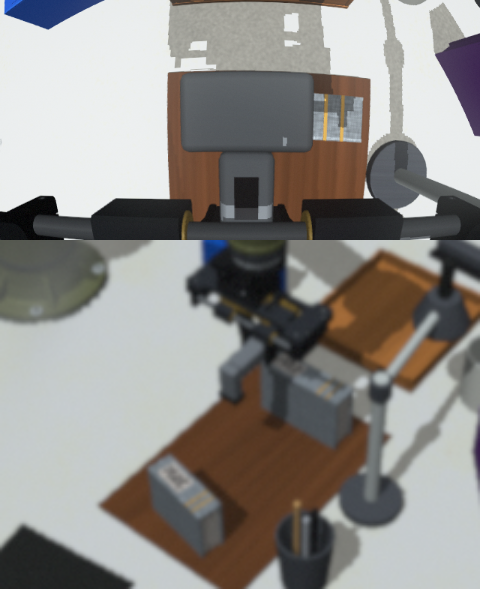

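The medium label is covered: the window is at (0.527, 0.020), about 40 mm above it, and square to it. I hold for 2 s.

Emit:
servo_tool --plan '[[[0.015, 0, 0, 0, 0], [0.015, 0, 0, 0, 0], [0.015, 0, 0, 0, 0], [0.015, 0, 0, 0, 0], [0.015, 0, 0, 0, 0], [0.015, 0, 0, 0, 0], [0.015, 0, 0, 0, 0], [0.015, 0, 0, 0, 0], [0.015, 0, 0, 0, 0], [0.015, 0, 0, 0, 0], [0.015, 0, 0, 0, 0], [0.015, 0, 0, 0, 0]]]'

```text
time_s: 13.33
tool_pos: [0.5294, -0.0458, 0.1706]
tool_rot: [-179.0, -1.2, 91.3]
force: [1.1, 0.1, -1.8]
grip_width: 0.0278
```

Emit:
servo_tool --plan '[[[0.015, 0, 0, 0, 0], [0.015, 0, 0, 0, 0], [0.015, 0, 0, 0, 0], [0.015, 0, 0, 0, 0], [0.015, 0, 0, 0, 0], [0.015, 0, 0, 0, 0], [0.015, 0, 0, 0, 0], [0.015, 0, 0, 0, 0], [0.015, 0, 0, 0, 0], [0.015, 0, 0, 0, 0], [0.015, 0, 0, 0, 0], [0.015, 0, 0, 0, 0]]]'

```text
time_s: 14.33
tool_pos: [0.5294, -0.0458, 0.1706]
tool_rot: [-179.0, -1.2, 91.3]
force: [0.0, 0.0, -1.5]
grip_width: 0.0275
```

```bash
python3 -c "
from h import *
o=readout.get_obs();print(o['tool_pos'],o['tool_rot'])
go(.5238,-.296,.21,79.8)"
```

```text
[ 0.52944986 -0.04577759  0.17063505] [-179.0412821    -1.17430415   91.32049645]
go (0.5238, -0.296, 0.21, 79.8) -> [-0.25   -0.0114 -0.0394  0.2011] rows>= 7.0
```

Emit:
servo_tool --plan '[[[0.015, 0, 0, -0.02, 0], [0.015, -0.01, 0, -0.04, 0.02], [0.015, -0.04, -0.002, -0.04, 0.05], [0.015, -0.07, -0.003, -0.04, 0.08], [0.015, -0.1, -0.005, -0.04, 0.11], [0.015, -0.13, -0.006, -0.04, 0.14], [0.015, -0.16, -0.007, -0.04, 0.17], [0.015, -0.19, -0.008, -0.04, 0.19], [0.015, -0.215, -0.01, -0.04, 0.2], [0.015, -0.235, -0.011, -0.04, 0.2], [0.015, -0.246, -0.011, -0.04, 0.2], [0.015, -0.25, -0.011, -0.04, 0.2]]]'

```text
time_s: 15.33
tool_pos: [0.5242, -0.2995, 0.2051]
tool_rot: [-178.8, -0.9, 79.7]
force: [-0.1, -0.4, -1.6]
grip_width: 0.0279
```

Emit:
servo_tool --plan '[[[0.015, 0, 0, 0, 0], [0.015, 0, 0, 0, 0], [0.015, 0, 0, 0, 0], [0.015, 0, 0, 0, 0]]]'

```text
time_s: 15.67
tool_pos: [0.5248, -0.2978, 0.2053]
tool_rot: [-178.8, -1.0, 79.8]
force: [-0.3, -0.1, -2.1]
grip_width: 0.0276
```

```bash
python3 -c "
from h import *
o=readout.get_obs();print(o['tool_pos'],o['tool_rot'])
go(.5250,-.296,.160,79.8)"
```

```text
[ 0.52478966 -0.29776366  0.2053005 ] [-178.80212171   -0.97603375   79.78834159]
go (0.525, -0.296, 0.16, 79.8) -> [ 0.0018 -0.0001  0.0453 -0.0002] rows>= 2.0
```

Emit:
servo_tool --plan '[[[0.015, 0.001, 0, 0.012, 0], [0.015, 0.001, 0, 0.024, 0], [0.015, 0.002, 0, 0.035, 0], [0.015, 0.002, 0, 0.042, 0], [0.015, 0.002, 0, 0.045, 0], [0.015, 0.002, 0, 0.045, 0], [0.015, 0.002, 0, 0.045, 0], [0.015, 0.002, 0, 0.045, 0]]]'

```text
time_s: 16.33
tool_pos: [0.5247, -0.2952, 0.1609]
tool_rot: [-178.9, -1.0, 79.8]
force: [-0.2, 0.2, -1.6]
grip_width: 0.0277
```

```bash
python3 chk.py .090 scan_small
```

```text
16.3333 [ 0.5247 -0.2952  0.1609] [-178.86   -0.96   79.78] [-0.2  0.2 -1.6] 0.0277045016193877
head top in tool 21398 (array([61.3,  0.1]), array([66.5, 52.6]), 90.0) z [-0.0286 -0.0276 -0.0263]
slopes deg [-0.53 -0.86] (array([61.2,  0.1]), array([66. , 52.4]), 90.0)
window [ 0.5358 -0.2306  0.132 ] focus [ 0.5358 -0.2306  0.092 ]
booktop wrist 1549 (array([ 600. , -240.3]), array([36.2, 19.5]), 79.2)
label wrist 643 (array([ 599.9, -240.4]), array([35.9, 18.2]), 79.2)
```

View pics/scan_small.png

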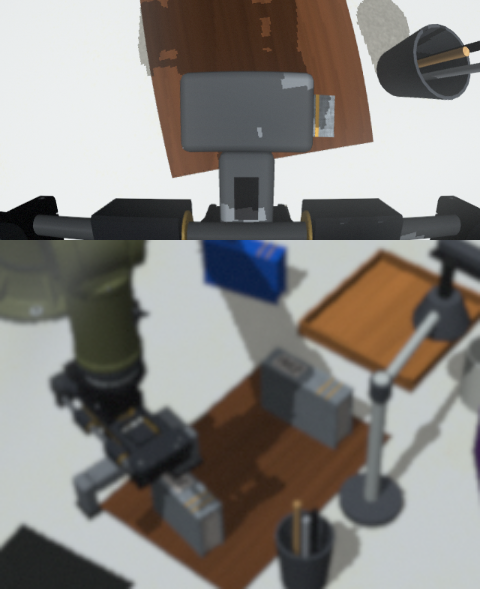

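The window is at (0.536, -0.231), and the two views put the label between -0.229 and -0.232 in y. I hold, then carry the scanner back to the mat.

Emit:
servo_tool --plan '[[[0.015, 0, 0, 0, 0], [0.015, 0, 0, 0, 0], [0.015, 0, 0, 0, 0], [0.015, 0, 0, 0, 0], [0.015, 0, 0, 0, 0], [0.015, 0, 0, 0, 0], [0.015, 0, 0, 0, 0], [0.015, 0, 0, 0, 0], [0.015, 0, 0, 0, 0], [0.015, 0, 0, 0, 0], [0.015, 0, 0, 0, 0], [0.015, 0, 0, 0, 0]]]'

```text
time_s: 17.43
tool_pos: [0.5247, -0.2952, 0.161]
tool_rot: [-178.9, -1.0, 79.8]
force: [0.5, 0.9, -1.7]
grip_width: 0.0282
```

Emit:
servo_tool --plan '[[[0.015, 0, 0, 0, 0], [0.015, 0, 0, 0, 0], [0.015, 0, 0, 0, 0], [0.015, 0, 0, 0, 0], [0.015, 0, 0, 0, 0], [0.015, 0, 0, 0, 0], [0.015, 0, 0, 0, 0], [0.015, 0, 0, 0, 0], [0.015, 0, 0, 0, 0], [0.015, 0, 0, 0, 0], [0.015, 0, 0, 0, 0], [0.015, 0, 0, 0, 0]]]'

```text
time_s: 18.43
tool_pos: [0.5248, -0.2952, 0.161]
tool_rot: [-178.9, -0.9, 79.8]
force: [-0.1, 0.3, -2.0]
grip_width: 0.028
```

```bash
python3 - <<'E'
from h import *
c=read_camera("scene"); P=cloud(c); X,Y,Z=P[...,0],P[...,1],P[...,2]
m=(c["image"].max(-1)<60)&(abs(Z)<.015)&(X>.36)&(X<.6)&(Y>-.5)&(Y<-.33); print("mat scene",rect(P[m]),m.sum())
c=read_camera("top"); P=cloud(c); X,Y,Z=P[...,0],P[...,1],P[...,2]
m=(c["image"].max(-1)<60)&(abs(Z)<.015)&(X>.36)&(X<.6)&(Y>-.5)&(Y<-.33); print("mat top",rect(P[m]),m.sum())
go(.477-.007*.99,-.4135-.001,.21,7.7)
E
```

```text
mat scene (array([ 477.5, -411.4]), array([185.4, 104. ]), 7.7) 1917
mat top (array([ 476.7, -413.9]), array([188.1, 109.4]), 8.4) 1196
go (0.47007, -0.4145, 0.21, 7.7) -> [-0.1271 -0.0326 -0.049   1.2581] rows>= 11.0
```

Emit:
servo_tool --plan '[[[0.015, 0, 0, -0.02, 0], [0.015, 0, 0, -0.045, 0.02], [0.015, -0.012, -0.003, -0.05, 0.12], [0.015, -0.025, -0.006, -0.05, 0.24], [0.015, -0.04, -0.009, -0.05, 0.36], [0.015, -0.055, -0.013, -0.05, 0.48], [0.015, -0.07, -0.016, -0.05, 0.6], [0.015, -0.085, -0.02, -0.05, 0.72], [0.015, -0.1, -0.024, -0.05, 0.84], [0.015, -0.112, -0.027, -0.05, 0.96], [0.015, -0.12, -0.029, -0.05, 1.07], [0.015, -0.125, -0.03, -0.05, 1.17]]]'

```text
time_s: 19.53
tool_pos: [0.4728, -0.4153, 0.2093]
tool_rot: [-178.7, 0.7, 12.3]
force: [0.4, -0.4, -1.9]
grip_width: 0.0279
```

Emit:
servo_tool --plan '[[[0.015, 0, 0, 0, 0.05], [0.015, 0, 0, 0, 0.083], [0.015, 0, 0, 0, 0.083], [0.015, 0, 0, 0, 0.083], [0.015, 0, 0, 0, 0.083]]]'

```text
time_s: 19.95
tool_pos: [0.4729, -0.4151, 0.2093]
tool_rot: [-178.8, 0.8, 7.7]
force: [0.2, -0.9, -2.3]
grip_width: 0.0279
```

```bash
python3 held.py; python3 -c "
from h import *
go(.4735,-.4135,.060,8)"
```

```text
19.95 [ 0.4729 -0.4151  0.2093] [-178.75    0.83    7.66] [ 0.2 -0.9 -2.3] 0.02792423529908932
head top in tool 21173 (array([61. , -0.5]), array([66.3, 51.9]), -89.9) z [-0.0285 -0.0276 -0.0263]
slopes deg [-0.6  -0.89] (array([60.9, -0.5]), array([66.1, 51.8]), 90.0)
go (0.4735, -0.4135, 0.06, 8) -> [ 0.0008 -0.0015  0.1493 -0.0062] rows>= 4.0
```

Emit:
servo_tool --plan '[[[0.015, 0.001, 0, 0.03, 0], [0.015, 0.002, 0, 0.06, 0], [0.015, 0.002, 0, 0.09, 0], [0.015, 0.002, 0, 0.12, 0], [0.015, 0.002, 0, 0.14, 0], [0.015, 0.002, 0, 0.155, 0], [0.015, 0.002, 0, 0.165, 0], [0.015, 0.002, 0, 0.17, 0], [0.015, 0.002, 0, 0.17, 0], [0.015, 0.002, 0, 0.17, 0]]]'

```text
time_s: 20.83
tool_pos: [0.4726, -0.4119, 0.0402]
tool_rot: [-178.8, 0.8, 7.7]
force: [-0.4, 0.2, -1.5]
grip_width: 0.0273
```

Emit:
servo_tool --plan '[[[0.015, 0.001, 0.001, 0.002, 0], [0.015, 0.001, 0.001, 0.004, 0], [0.015, 0.001, 0.001, 0.006, 0], [0.015, 0.001, 0.001, 0.007, 0], [0.015, 0.001, 0.001, 0.007, 0]]]'

```text
time_s: 21.25
tool_pos: [0.4736, -0.4128, 0.0334]
tool_rot: [-178.8, 0.8, 7.6]
force: [-0.8, -0.3, -1.3]
grip_width: 0.0278
```

Emit:
servo_tool --plan '[[[0.06, 0, 0, 0, 0], [0.06, 0, 0, 0, 0], [0.06, 0, 0, 0, 0], [0.06, 0, 0, 0, 0], [0.06, 0, 0, 0, 0], [0.06, 0, 0, 0, 0], [0.06, 0, 0, -0.03, 0], [0.06, 0, 0, -0.07, 0], [0.06, 0, 0, -0.11, 0], [0.06, 0, 0, -0.14, 0], [0.06, 0, 0, -0.14, 0], [0.06, 0, 0, -0.14, 0]]]'

```text
time_s: 22.25
tool_pos: [0.4771, -0.4164, 0.1761]
tool_rot: [-179.1, 0.6, 7.6]
force: [0.4, 0.3, -1.5]
grip_width: 0.0596
```

```bash
cat > scan.py <<'E'
from h import *
def rep(n,P,im,ok):
    X,Y,Z=P[...,0],P[...,1],P[...,2]; g=ok&(X>.35)&(X<.61)&(Y>-.52)&(Y<-.31)
    m=g&(Z>.05)&(Z<.075); print(n,"scanner",rect(P[m]) if m.sum()>9 else "",m.sum(),"z",np.percentile(Z[m],[5,50,95]).round(4))
    m=g&(im.max(-1)<60)&(abs(Z)<.012); print(n,"mat",rect(P[m]) if m.sum()>9 else "",m.sum())
for n in("top","scene","wrist"):
    c=read_camera(n); rep(n,(fcloud if n=="wrist" else cloud)(c),c["image"],c["range_z"]>0)
o=readout.get_obs();print(o["time_s"],o["tool_pos"],o["tool_rot"])
E
python3 scan.py; python3 -c "
from h import *
go(.557,-.2335,.17,-10.5)
c=read_camera('top');P=cloud(c);X,Y,Z=P[...,0],P[...,1],P[...,2]
m=(Z>.024)&(Z<.036)&(X>.4)&(X<.72)&(Y>.08)&(Y<.4); print('tray',rect(P[m]),m.sum()); print(np.percentile(Y[m],[1,99]),np.percentile(X[m],[1,99]))"
```

```text
top scanner (array([ 551.2, -396.5]), array([50.2, 12.6]), -82.1) 49 z [0.0563 0.0624 0.0691]
top mat (array([ 494.8, -402.5]), array([149. ,  91.9]), 7.9) 231
scene scanner (array([ 484.1, -410.2]), array([158.7,  67.4]), 5.8) 733 z [0.0529 0.0598 0.0637]
scene mat (array([ 477.2, -410.5]), array([185. , 105.8]), 8.7) 955
wrist scanner (array([ 493.3, -410. ]), array([133. ,  66.1]), 7.6) 9072 z [0.0583 0.0604 0.0618]
wrist mat (array([ 475.8, -411. ]), array([144.4, 108.1]), 8.4) 7866
22.4 [ 0.47497085 -0.41474255  0.17157284] [-178.70536363    0.87620201    7.65400989]
go (0.557, -0.2335, 0.17, -10.5) -> [ 0.1054 -0.1687  0.0016  0.3168] rows>= 5.0
tray (array([569.1, 284.2]), array([290.5, 238.3]), 1.8) 393
[0.16208061 0.3996951 ] [0.42392755 0.71024318]
```

```bash
python3 - <<'E'
from h import *
for n in("top0","scene0"):
    c=dict(np.load(n+".npz"));P=cloud(c);X,Y,Z=P[...,0],P[...,1],P[...,2];h=cv2.cvtColor(c["image"],cv2.COLOR_RGB2HSV)
    m=(Z>.02)&(Z<.036)&(X>.41)&(X<.68)&(Y>.12)&(Y<.45)&(h[...,1]>70)&(h[...,0]<25); print(n,rect(P[m]),m.sum())
    m=(abs(Z-.006)<.004)&(X>.41)&(X<.68)&(Y>.12)&(Y<.45)&(h[...,1]>70)&(h[...,0]<25); print(n,"floor",rect(P[m]),m.sum())
go(.5595,.020,.18,.5)
E
```

```text
top0 (array([535.8, 284.5]), array([241.4, 221.7]), -88.3) 498
top0 floor (array([542.4, 292.2]), array([237.4, 217.7]), -88.5) 2157
scene0 (array([539. , 285.1]), array([246.6, 223.8]), -89.3) 491
scene0 floor (array([537.9, 286.8]), array([243.3, 217.9]), -88.8) 1813
go (0.5595, 0.02, 0.18, 0.5) -> [ 0.1417 -0.4195 -0.0087  0.1249] rows>= 11.0
```

Emit:
servo_tool --plan '[[[0.085, 0.006, -0.018, -0.01, 0.01], [0.085, 0.018, -0.054, -0.01, 0.02], [0.085, 0.031, -0.092, -0.01, 0.03], [0.085, 0.044, -0.13, -0.01, 0.04], [0.085, 0.057, -0.169, -0.01, 0.05], [0.085, 0.07, -0.208, -0.01, 0.06], [0.085, 0.083, -0.246, -0.01, 0.07], [0.085, 0.096, -0.285, -0.01, 0.08], [0.085, 0.109, -0.323, -0.01, 0.09], [0.085, 0.122, -0.36, -0.01, 0.1], [0.085, 0.133, -0.393, -0.01, 0.11], [0.085, 0.14, -0.413, -0.01, 0.125]]]'

```text
time_s: 23.45
tool_pos: [0.5582, 0.0184, 0.1874]
tool_rot: [-178.7, 1.2, 0.8]
force: [0.7, 0.7, -0.2]
grip_width: 0.085
```

Emit:
servo_tool --plan '[[[0.085, 0.001, -0.004, 0, 0], [0.085, 0.001, -0.006, 0, 0], [0.085, 0.001, -0.006, 0, 0], [0.085, 0.001, -0.006, 0, 0], [0.085, 0.001, -0.006, 0, 0]]]'

```text
time_s: 23.87
tool_pos: [0.559, 0.0218, 0.1871]
tool_rot: [-178.7, 1.2, 0.6]
force: [-0.4, -0.0, 0.3]
grip_width: 0.0852
```

```bash
python3 - <<'E'
from h import *
o=readout.get_obs();print(o["tool_pos"],o["tool_rot"],o["qpos"].round(0),o["grip_width"])
go(.5595,.020,.056,.5)
c=read_camera("wrist");P=fcloud(c);X,Y,Z=P[...,0],P[...,1],P[...,2]
m=(c["range_z"]>0)&(abs(Z-.1)<.006)&(X>.45)&(X<.66)&(Y>-.06)&(Y<.09); print("med",rect(P[m]),m.sum())
E
```

```text
[0.55896119 0.02176869 0.18714474] [-178.71992854    1.20790891    0.56561784] [ 20.  11. -27.  97.   4.  74. -97.] 0.08522883282088456
go (0.5595, 0.02, 0.056, 0.5) -> [0.0005 0.0018 0.1311 0.0011] rows>= 4.0
med (array([559.2,  21.7]), array([137.7,  40.3]), 0.3) 8895
```

Emit:
servo_tool --plan '[[[0.085, 0.001, 0.001, 0.02, 0], [0.085, 0.001, 0.001, 0.05, 0], [0.085, 0.002, 0.002, 0.08, 0], [0.085, 0.003, 0.003, 0.105, 0], [0.085, 0.003, 0.003, 0.12, 0], [0.085, 0.003, 0.003, 0.129, 0], [0.085, 0.003, 0.003, 0.131, 0], [0.085, 0.003, 0.003, 0.131, 0], [0.085, 0.003, 0.003, 0.131, 0]]]'

```text
time_s: 24.67
tool_pos: [0.5604, 0.0217, 0.0575]
tool_rot: [-178.7, 1.1, 0.5]
force: [1.0, -0.4, -0.1]
grip_width: 0.0851
```

Emit:
servo_tool --plan '[[[0.03, 0, 0, 0, 0], [0.03, 0, 0, 0, 0], [0.03, 0, 0, 0, 0], [0.03, 0, 0, 0, 0], [0.03, 0, 0, 0, 0], [0.03, 0, 0, 0, 0], [0.03, 0, 0, 0, 0], [0.03, 0, 0, 0, 0], [0.03, 0, 0, 0, 0]]]' --force 35

```text
time_s: 25.42
tool_pos: [0.5603, 0.0213, 0.0575]
tool_rot: [-178.7, 1.1, 0.5]
force: [-0.5, -0.7, 0.7]
grip_width: 0.04
```

Emit:
servo_tool --plan '[[[0.03, 0, 0, -0.01, 0], [0.03, 0, 0, -0.03, 0], [0.03, 0, 0, -0.055, 0], [0.03, 0, 0, -0.075, 0], [0.03, 0, 0, -0.08, 0], [0.03, 0, 0, -0.08, 0], [0.03, 0, 0, -0.08, 0]]]'

```text
time_s: 26.0
tool_pos: [0.561, 0.0195, 0.1364]
tool_rot: [-178.8, 1.2, 0.5]
force: [-0.4, -0.9, -5.5]
grip_width: 0.0399
```

```bash
python3 - <<'E'
from h import *
o=readout.get_obs();print(o["tool_pos"],o["tool_rot"],o["grip_width"],o["force"])
go(.536,.335,.16,1.3)
c=read_camera("wrist");save("w5",c["image"])
E
```

```text
[0.56101119 0.01952625 0.13644173] [-178.75158733    1.17440951    0.54239927] 0.03990862349828923 [-0.44242312 -0.87640395 -5.47046186]
go (0.536, 0.335, 0.16, 1.3) -> [-0.022  -0.3157 -0.0236 -0.0132] rows>= 8.0
```

View pics/w5.png

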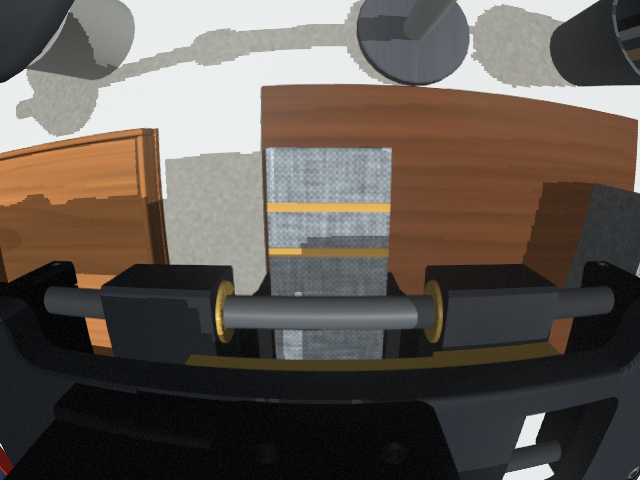

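The book is held squarely, centred at about (330,250). I carry it to the left half of the tray.

Emit:
servo_tool --plan '[[[0.03, -0.001, -0.012, -0.01, 0], [0.03, -0.003, -0.04, -0.02, 0], [0.03, -0.005, -0.072, -0.02, 0], [0.03, -0.008, -0.105, -0.02, -0.003], [0.03, -0.01, -0.138, -0.02, -0.005], [0.03, -0.012, -0.171, -0.02, -0.007], [0.03, -0.014, -0.204, -0.02, -0.009], [0.03, -0.016, -0.236, -0.02, -0.011], [0.03, -0.018, -0.266, -0.02, -0.013], [0.03, -0.02, -0.292, -0.02, -0.013], [0.03, -0.022, -0.309, -0.02, -0.013], [0.03, -0.022, -0.316, -0.02, -0.013]]]'

```text
time_s: 27.05
tool_pos: [0.5328, 0.3398, 0.1625]
tool_rot: [-178.6, 1.4, 1.6]
force: [-0.7, 0.2, -4.8]
grip_width: 0.0399
```

Emit:
servo_tool --plan '[[[0.03, 0, 0, 0, 0], [0.03, 0, 0, 0, 0], [0.03, 0, 0, 0, 0], [0.03, 0, 0, 0, 0]]]'

```text
time_s: 27.38
tool_pos: [0.5335, 0.3378, 0.1622]
tool_rot: [-178.7, 1.4, 1.5]
force: [0.3, -1.4, -6.0]
grip_width: 0.0398
```

```bash
python3 - <<'E'
from h import *
o=readout.get_obs();print(o["tool_pos"],o["tool_rot"],o["grip_width"],o["qpos"].round(0))
go(.538,.335,.0595,1.3)
c=read_camera("scene");P=cloud(c);X,Y,Z=P[...,0],P[...,1],P[...,2];h=cv2.cvtColor(c["image"],cv2.COLOR_RGB2HSV)
c=read_camera("wrist");P=fcloud(c);X,Y,Z=P[...,0],P[...,1],P[...,2];h=cv2.cvtColor(c["image"],cv2.COLOR_RGB2HSV)
m=(c["range_z"]>0)&(abs(Z-.03)<.007)&(X>.41)&(X<.7)&(Y>.12)&(Y<.45)&(h[...,1]>70)&(h[...,0]<25); print(rect(P[m]),m.sum(),P[m].min(0),P[m].max(0))
E
```

```text
[0.5335131  0.33775013 0.16220589] [-178.67977945    1.42963383    1.4869037 ] 0.03981219192809191 [  -6.   22.  -35.   89.   11.   73. -131.]
go (0.538, 0.335, 0.0595, 1.3) -> [0.0044 0.0029 0.1027 0.0033] rows>= 3.0
(array([561.6, 288.1]), array([239.7, 169.1]), -88.8) 4716 [0.47448396 0.16792739 0.02301472] [0.64839178 0.40943392 0.03090282]
```

Emit:
servo_tool --plan '[[[0.03, 0.002, 0.001, 0.012, 0], [0.03, 0.004, 0.002, 0.03, 0], [0.03, 0.006, 0.004, 0.05, 0], [0.03, 0.007, 0.005, 0.07, 0], [0.03, 0.007, 0.005, 0.085, 0], [0.03, 0.007, 0.005, 0.094, 0], [0.03, 0.007, 0.005, 0.099, 0], [0.03, 0.007, 0.005, 0.102, 0], [0.03, 0.007, 0.005, 0.102, 0], [0.03, 0.007, 0.005, 0.102, 0]]]'

```text
time_s: 28.32
tool_pos: [0.539, 0.3362, 0.0612]
tool_rot: [-178.6, 1.3, 1.5]
force: [0.1, 0.9, -4.1]
grip_width: 0.0399
```

Emit:
servo_tool --plan '[[[0.03, 0, 0, 0.001, 0], [0.03, 0, 0, 0.002, 0], [0.03, 0, 0, 0.003, 0], [0.03, 0, 0, 0.003, 0]]]'

```text
time_s: 28.65
tool_pos: [0.5398, 0.3369, 0.0599]
tool_rot: [-178.5, 1.2, 1.5]
force: [-1.4, -1.1, 4.6]
grip_width: 0.04
```

Emit:
servo_tool --plan '[[[0.085, 0, 0, 0, 0], [0.085, 0, 0, 0, 0], [0.085, 0, 0, 0, 0], [0.085, 0, 0, 0, 0], [0.085, 0, 0, 0, 0], [0.085, 0, 0, 0, 0], [0.085, 0, 0, 0, 0], [0.085, 0, 0, -0.03, 0], [0.085, 0, 0, -0.07, 0], [0.085, 0, 0, -0.11, 0], [0.085, 0, 0, -0.11, 0], [0.085, 0, 0, -0.11, 0]]]'

```text
time_s: 29.65
tool_pos: [0.5437, 0.3354, 0.1732]
tool_rot: [-178.4, 0.8, 1.5]
force: [0.4, 0.3, 0.0]
grip_width: 0.0849
```

```bash
python3 - <<'E'
from h import *
o=readout.get_obs();print(o["tool_pos"],o["tool_rot"],o["grip_width"],o["qpos"].round(0))
for n in("wrist","scene"):
    c=read_camera(n);P=(fcloud if n=="wrist" else cloud)(c);X,Y,Z=P[...,0],P[...,1],P[...,2]
    m=(c["range_z"]>0)&(abs(Z-.102)<.008)&(X>.42)&(X<.64)&(Y>.28)&(Y<.39); print(n,"med",rect(P[m]) if m.sum()>9 else "",m.sum(),np.median(Z[m]))
    m=(c["range_z"]>0)&(abs(Z-.09)<.008)&(X>.47)&(X<.64)&(Y>-.29)&(Y<-.18); print(n,"small",rect(P[m]) if m.sum()>9 else "",m.sum())
go(.5535,-.2335,.18,-10.5)
E
```

```text
[0.54372849 0.3353676  0.1731867 ] [-178.36522402    0.83364081    1.4850336 ] 0.08494220134251318 [  -5.   22.  -35.   88.   11.   74. -130.]
wrist med (array([538.9, 338.3]), array([138.7,  40.5]), 1.7) 9932 0.10068029634200376
wrist small  0
scene med (array([539.2, 336.7]), array([138.5,  47.7]), 1.6) 275 0.10012207896819891
scene small (array([ 555. , -232.7]), array([115.4,  39.9]), -11.1) 422
go (0.5535, -0.2335, 0.18, -10.5) -> [-0.003   0.5674 -0.0109  0.2093] rows>= 14.0
```

Medium book is in the tray, upright. Next is the small book.

Emit:
servo_tool --plan '[[[0.085, 0, 0.015, -0.01, 0.01], [0.085, 0, 0.045, -0.01, 0.03], [0.085, 0, 0.083, -0.01, 0.05], [0.085, 0, 0.122, -0.01, 0.07], [0.085, 0, 0.161, -0.01, 0.09], [0.085, 0, 0.2, -0.01, 0.11], [0.085, 0, 0.239, -0.01, 0.13], [0.085, 0, 0.278, -0.01, 0.15], [0.085, 0, 0.317, -0.01, 0.17], [0.085, 0, 0.356, -0.01, 0.19], [0.085, 0, 0.395, -0.01, 0.209], [0.085, 0, 0.42, -0.01, 0.209]]]'

```text
time_s: 30.75
tool_pos: [0.5507, -0.0916, 0.1663]
tool_rot: [-179.0, 1.7, -10.8]
force: [-0.4, -1.0, 0.4]
grip_width: 0.0847
```

Emit:
servo_tool --plan '[[[0.085, 0, 0, 0, 0]]]'

```text
time_s: 30.83
tool_pos: [0.5491, -0.0989, 0.1641]
tool_rot: [-179.1, 1.9, -11.3]
force: [-0.2, -0.5, 0.3]
grip_width: 0.0849
```

```bash
python3 - <<'E'
from h import *
o=readout.get_obs();print(o["tool_pos"],o["tool_rot"])
go(.5535,-.2335,.18,-10.5)
E
```

```text
[ 0.54905194 -0.0989173   0.16405377] [-179.1480174     1.85525048  -11.34844211]
go (0.5535, -0.2335, 0.18, -10.5) -> [ 0.0308  0.1311 -0.0159 -0.0148] rows>= 4.0
```

Emit:
servo_tool --plan '[[[0.085, 0.005, 0.02, -0.008, -0.005], [0.085, 0.012, 0.05, -0.016, -0.015], [0.085, 0.02, 0.08, -0.016, -0.015], [0.085, 0.026, 0.108, -0.016, -0.015], [0.085, 0.03, 0.125, -0.016, -0.015], [0.085, 0.031, 0.131, -0.016, -0.015], [0.085, 0.031, 0.131, -0.016, -0.015], [0.085, 0.031, 0.131, -0.016, -0.015], [0.085, 0.031, 0.131, -0.016, -0.015]]]'

```text
time_s: 31.58
tool_pos: [0.5544, -0.2309, 0.1766]
tool_rot: [-179.0, 1.9, -10.3]
force: [0.4, -1.7, 0.7]
grip_width: 0.0849
```

```bash
python3 - <<'E'
from h import *
o=readout.get_obs();print(o["tool_pos"],o["tool_rot"],o["qpos"].round(0))
c=read_camera("wrist");P=fcloud(c);X,Y,Z=P[...,0],P[...,1],P[...,2]
m=(c["range_z"]>0)&(abs(Z-.09)<.007)&(X>.46)&(X<.64)&(Y>-.3)&(Y<-.16); print("small",rect(P[m]) if m.sum()>9 else "",m.sum())
from scipy.spatial.transform import Rotation as R
print(R.from_euler("xyz",o["tool_rot"],degrees=True).as_matrix()[:,2])
go(.5535,-.2335,.050,-10.7)
E
```

```text
[ 0.55436569 -0.23092829  0.17662262] [-179.03174501    1.89450667  -10.30037778] [ 34.  16. -16.  92.   4.  75. -83.]
small (array([ 562.5, -233.4]), array([95.1, 36.2]), -10.2) 6948
[-0.02950033  0.02253655 -0.99931068]
go (0.5535, -0.2335, 0.05, -10.7) -> [-0.0005  0.0025  0.1269  0.0071] rows>= 4.0
```

Emit:
servo_tool --plan '[[[0.085, 0.001, 0.001, 0.02, 0.003], [0.085, 0.002, 0.002, 0.05, 0.005], [0.085, 0.003, 0.003, 0.08, 0.005], [0.085, 0.004, 0.004, 0.105, 0.005], [0.085, 0.004, 0.004, 0.118, 0.005], [0.085, 0.004, 0.004, 0.125, 0.005], [0.085, 0.004, 0.004, 0.127, 0.005], [0.085, 0.004, 0.004, 0.127, 0.005], [0.085, 0.004, 0.004, 0.127, 0.005]]]'

```text
time_s: 32.38
tool_pos: [0.5553, -0.2331, 0.0515]
tool_rot: [-179.1, 1.7, -10.6]
force: [-0.3, -0.2, 0.1]
grip_width: 0.0847
```

Emit:
servo_tool --plan '[[[0.028, 0, 0, 0, 0], [0.028, 0, 0, 0, 0], [0.028, 0, 0, 0, 0], [0.028, 0, 0, 0, 0], [0.028, 0, 0, 0, 0], [0.028, 0, 0, 0, 0], [0.028, 0, 0, 0, 0], [0.028, 0, 0, 0, 0], [0.028, 0, 0, 0, 0], [0.028, 0, 0, 0, 0]]]' --force 30

```text
time_s: 33.22
tool_pos: [0.5552, -0.2332, 0.0514]
tool_rot: [-179.1, 1.7, -10.6]
force: [0.2, -0.6, -0.2]
grip_width: 0.0361
```

Emit:
servo_tool --plan '[[[0.028, 0, 0, -0.01, 0], [0.028, 0, 0, -0.03, 0], [0.028, 0, 0, -0.06, 0], [0.028, 0, 0, -0.085, 0], [0.028, 0, 0, -0.095, 0], [0.028, 0, 0, -0.095, 0], [0.028, 0, 0, -0.095, 0], [0.028, 0, 0, -0.095, 0]]]'

```text
time_s: 33.88
tool_pos: [0.5564, -0.2347, 0.1443]
tool_rot: [-179.1, 1.9, -10.6]
force: [-0.1, 0.4, -2.9]
grip_width: 0.0358
```

```bash
python3 - <<'E'
from h import *
o=readout.get_obs();print(o["tool_pos"],o["tool_rot"],o["grip_width"],o["force"])
c=read_camera("wrist");P=fcloud(c);X,Y,Z=P[...,0],P[...,1],P[...,2]
m=(c["range_z"]>0)&(abs(Z-.185)<.012)&(X>.46)&(X<.66)&(Y>-.3)&(Y<-.16); print("small held",rect(P[m]) if m.sum()>9 else "",m.sum(),np.percentile(Z[m],[5,50,95]))
go(.537,.238,.155,1.3)
E
```

```text
[ 0.55638017 -0.23466322  0.14429587] [-179.05909538    1.92421452  -10.55364984] 0.035828711092741605 [-0.12787234  0.42258279 -2.90773694]
small held (array([ 578., -239.]), array([66. , 46.1]), -10.3) 15359 [0.18053973 0.1816637  0.19155756]
go (0.537, 0.238, 0.155, 1.3) -> [-0.1055 -0.4611 -0.011  -0.2069] rows>= 12.0
```

Emit:
servo_tool --plan '[[[0.028, -0.003, -0.012, -0.005, -0.01], [0.028, -0.01, -0.042, -0.01, -0.02], [0.028, -0.019, -0.08, -0.01, -0.04], [0.028, -0.027, -0.118, -0.01, -0.06], [0.028, -0.036, -0.156, -0.01, -0.08], [0.028, -0.045, -0.195, -0.01, -0.1], [0.028, -0.053, -0.233, -0.01, -0.12], [0.028, -0.062, -0.271, -0.01, -0.14], [0.028, -0.071, -0.309, -0.01, -0.16], [0.028, -0.079, -0.347, -0.01, -0.18], [0.028, -0.087, -0.38, -0.01, -0.2], [0.028, -0.092, -0.4, -0.01, -0.207]]]'

```text
time_s: 34.93
tool_pos: [0.537, 0.1814, 0.1635]
tool_rot: [-178.5, 1.8, 1.7]
force: [0.3, 0.4, -1.3]
grip_width: 0.0359
```

Emit:
servo_tool --plan '[[[0.028, 0, 0, 0, 0], [0.028, 0, 0, 0, 0], [0.028, 0, 0, 0, 0]]]'

```text
time_s: 35.18
tool_pos: [0.5364, 0.1806, 0.1627]
tool_rot: [-178.6, 1.9, 1.8]
force: [1.3, -1.1, -3.0]
grip_width: 0.0355
```

```bash
python3 - <<'E'
from h import *
o=readout.get_obs();print(o["tool_pos"],o["tool_rot"],o["grip_width"],o["qpos"].round(0))
go(.537,.235,.155,1.3)
E
```

```text
[0.53635202 0.18060567 0.16269524] [-178.60025017    1.8999531     1.75683302] 0.03554673922887126 [   8.   14.  -33.   98.    6.   72. -114.]
go (0.537, 0.235, 0.155, 1.3) -> [ 0.0023 -0.0543  0.0077  0.008 ] rows>= 2.0
```

Emit:
servo_tool --plan '[[[0.028, 0.002, -0.015, 0, 0], [0.028, 0.004, -0.035, 0.005, 0], [0.028, 0.006, -0.048, 0.02, 0], [0.028, 0.008, -0.052, 0.04, 0], [0.028, 0.008, -0.052, 0.06, 0], [0.028, 0.008, -0.052, 0.08, 0], [0.028, 0.008, -0.052, 0.092, 0], [0.028, 0.008, -0.052, 0.1, 0], [0.028, 0.008, -0.052, 0.106, 0], [0.028, 0.008, -0.052, 0.106, 0], [0.028, 0.008, -0.052, 0.106, 0], [0.028, 0.008, -0.052, 0.106, 0]]]'

```text
time_s: 36.18
tool_pos: [0.5401, 0.2355, 0.0589]
tool_rot: [-178.6, 1.8, 1.7]
force: [-0.2, 0.1, -2.2]
grip_width: 0.0357
```

Emit:
servo_tool --plan '[[[0.028, 0, 0, 0.002, 0], [0.028, 0, 0, 0.004, 0], [0.028, 0, 0, 0.0055, 0], [0.028, 0, 0, 0.0065, 0], [0.028, 0, 0, 0.0065, 0], [0.028, 0, 0, 0.0065, 0]]]'

```text
time_s: 36.68
tool_pos: [0.5402, 0.2358, 0.0535]
tool_rot: [-178.6, 1.7, 1.7]
force: [-2.0, -0.9, 5.2]
grip_width: 0.0356
```

Emit:
servo_tool --plan '[[[0.08, 0, 0, 0, 0], [0.08, 0, 0, 0, 0], [0.08, 0, 0, 0, 0], [0.08, 0, 0, 0, 0], [0.08, 0, 0, 0, 0], [0.08, 0, 0, 0, 0], [0.08, 0, 0, 0, 0], [0.08, 0, 0, -0.03, 0], [0.08, 0, 0, -0.07, 0], [0.08, 0, 0, -0.11, 0], [0.08, 0, 0, -0.14, 0], [0.08, 0, 0, -0.14, 0]]]'

```text
time_s: 37.68
tool_pos: [0.5483, 0.2344, 0.201]
tool_rot: [-178.4, 1.1, 1.7]
force: [0.3, 1.0, 0.3]
grip_width: 0.0798
```

Emit:
servo_tool --plan '[[[0.08, -0.02, 0.015, -0.04, 0], [0.08, -0.03, 0.03, -0.08, 0], [0.08, -0.03, 0.03, -0.12, 0], [0.08, -0.03, 0.03, -0.15, 0], [0.08, -0.03, 0.03, -0.17, 0], [0.08, -0.03, 0.03, -0.17, 0], [0.08, -0.03, 0.03, -0.17, 0]]]'

```text
time_s: 38.27
tool_pos: [0.523, 0.1991, 0.3715]
tool_rot: [-178.3, 0.9, 1.7]
force: [-0.7, 0.1, -0.5]
grip_width: 0.0799
```

```bash
python3 - <<'E'
from h import *
o=readout.get_obs();print(o["tool_pos"],o["tool_rot"],o["grip_width"],o["qpos"].round(0))
for n in("wrist","scene","top"):
    c=read_camera(n);P=(fcloud if n=="wrist" else cloud)(c);X,Y,Z=P[...,0],P[...,1],P[...,2]; ok=c["range_z"]>0
    f=lambda m:(rect(P[m]),m.sum(),np.median(Z[m]).round(4)) if m.sum()>9 else m.sum()
    print(n,"med",f(ok&(abs(Z-.102)<.008)&(X>.42)&(X<.64)&(Y>.28)&(Y<.39)))
    print(n,"small",f(ok&(abs(Z-.092)<.008)&(X>.42)&(X<.64)&(Y>.19)&(Y<.28)))
    print(n,"knob",f(ok&(abs(Z-.302)<.012)&(X>.6)&(X<.8)&(Y>.06)&(Y<.22)))
    print(n,"shade",f(ok&(abs(Z-.25)<.008)&(X>.64)&(X<.78)&(Y>.06)&(Y<.22)))
    save("v6"+n,c["image"])
E
python3 scan.py
```

```text
[0.52299821 0.19905038 0.37152294] [-178.34388359    0.92637787    1.73147927] 0.07988654337971132 [   8.    8.  -34.   80.    3.   93. -114.]
wrist med ((array([538.7, 338.3]), array([137.9,  41.7]), 1.4), np.int64(3636), np.float64(0.1007))
wrist small ((array([538.3, 237.5]), array([111.3,  36.4]), 2.0), np.int64(2752), np.float64(0.0908))
wrist knob ((array([692.8, 137.7]), array([16.8,  4.6]), 89.1), np.int64(155), np.float64(0.2959))
wrist shade ((array([693.9, 138. ]), array([49.6, 36.9]), 84.9), np.int64(1760), np.float64(0.2482))
scene med ((array([538.8, 335.3]), array([139.7,  51.5]), 0.5), np.int64(274), np.float64(0.1003))
scene small ((array([539.4, 236.1]), array([114.2,  42.7]), 0.1), np.int64(269), np.float64(0.0904))
scene knob ((array([701.9, 134.3]), array([21.3, 17.2]), -39.2), np.int64(55), np.float64(0.3025))
scene shade ((array([702.8, 133.6]), array([45.5, 44.4]), 0.9), np.int64(128), np.float64(0.2484))
top med ((array([511.2, 333.5]), array([85.5, 42.1]), 1.7), np.int64(280), np.float64(0.1018))
top small 0
top knob ((array([699.4, 133.5]), array([20. , 18.
[... 922 characters left out ...]
                                                        ~~~~~~~~~~~~~^^^^^^^^^^^^^^^^
    return _quantile_unchecked(
        a, q, axis, out, overwrite_input, method, keepdims, weights)
    return _ureduce(a,
                    func=_quantile_ureduce_func,
    ...<5 lines>...
                    overwrite_input=overwrite_input,
                    method=method)
    r = func(a, **kwargs)
    result = _quantile(arr,
                       quantiles=q,
    ...<2 lines>...
                       out=out,
                       weights=wgt)
    slices_having_nans = np.isnan(arr[-1, ...])
                                  ~~~^^^^^^^^^
IndexError: index -1 is out of bounds for axis 0 with size 0
```

View pics/v6scene.png

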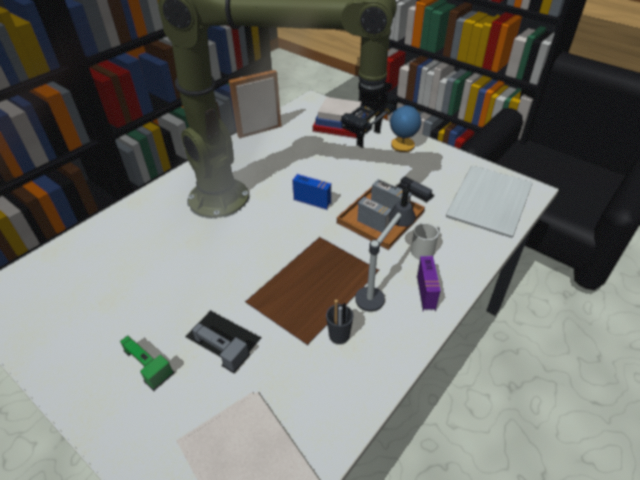

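Both books stand in the tray. The scanner at about (220,345) in the scene view has been knocked off the middle of its mat, to (0.503, -0.449); I will put it back. I return the lamp first.

Emit:
servo_tool --plan '[[[0.06, 0.01, 0.004, 0, -0.06], [0.06, 0.025, 0.01, 0, -0.18], [0.06, 0.04, 0.016, 0, -0.3], [0.06, 0.057, 0.023, 0, -0.42], [0.06, 0.074, 0.03, 0, -0.54], [0.06, 0.091, 0.037, 0, -0.66], [0.06, 0.108, 0.044, 0, -0.78], [0.06, 0.125, 0.05, 0, -0.9], [0.06, 0.142, 0.057, 0, -1.02], [0.06, 0.157, 0.063, 0, -1.14], [0.06, 0.168, 0.068, 0, -1.26], [0.06, 0.175, 0.07, 0, -1.36]]]'

```text
time_s: 39.57
tool_pos: [0.7003, 0.1325, 0.3614]
tool_rot: [-178.4, -1.3, 79.9]
force: [0.4, -0.6, -2.0]
grip_width: 0.0603
```

Emit:
servo_tool --plan '[[[0.06, 0, 0, 0, 0], [0.06, 0, 0, 0, 0], [0.06, 0, 0, 0, 0], [0.06, 0, 0, 0, 0]]]'

```text
time_s: 39.9
tool_pos: [0.6997, 0.133, 0.3616]
tool_rot: [-178.4, -1.2, 79.8]
force: [0.1, 1.3, -0.2]
grip_width: 0.0598
```

```bash
python3 - <<'E'
from h import *
from scipy.spatial.transform import Rotation as R
o=readout.get_obs();print(o["tool_pos"],o["tool_rot"]);z=R.from_euler("xyz",o["tool_rot"],degrees=True).as_matrix()[:,2];print(z)
go(.700-.105*z[0],.1338-.105*z[1],.266,80)
E
```

```text
[0.69970853 0.13295441 0.36157429] [-178.36701259   -1.2438594    79.80658156]
[-0.02420725  0.02639961 -0.99935833]
go (np.float64(0.7025417616103841), np.float64(0.13102804073193056), 0.266, 80) -> [-0.0014  0.0031  0.0956 -0.0034] rows>= 3.0
```

Emit:
servo_tool --plan '[[[0.06, -0.001, 0.002, 0.015, 0], [0.06, -0.001, 0.003, 0.04, 0], [0.06, -0.001, 0.003, 0.065, 0], [0.06, -0.001, 0.003, 0.085, 0], [0.06, -0.001, 0.003, 0.093, 0], [0.06, -0.001, 0.003, 0.095, 0], [0.06, -0.001, 0.003, 0.095, 0], [0.06, -0.001, 0.003, 0.095, 0]]]'

```text
time_s: 40.57
tool_pos: [0.7007, 0.1343, 0.2684]
tool_rot: [-178.5, -1.3, 79.8]
force: [0.4, -0.2, -0.3]
grip_width: 0.0604
```

Emit:
servo_tool --plan '[[[0.01, 0, 0, 0, 0], [0.01, 0, 0, 0, 0], [0.01, 0, 0, 0, 0], [0.01, 0, 0, 0, 0], [0.01, 0, 0, 0, 0], [0.01, 0, 0, 0, 0], [0.01, 0, 0, 0, 0], [0.01, 0, 0, 0, 0], [0.01, 0, 0, 0, 0]]]' --force 20

```text
time_s: 41.32
tool_pos: [0.7008, 0.1344, 0.2683]
tool_rot: [-178.5, -1.3, 79.8]
force: [-0.4, 0.4, -0.5]
grip_width: 0.0198
```

```bash
python3 - <<'E'
from h import *
from scipy.spatial.transform import Rotation as R
o=readout.get_obs();print(o["tool_pos"],o["tool_rot"],o["grip_width"])
M=R.from_euler("xyz",o["tool_rot"],degrees=True).as_matrix()
C=np.array([.726,-.046]); k=o["tool_pos"][:2]-M[:2,2]*.0187; r=k-C; a0=np.arctan2(r[1],r[0]); print("knob",k,"r,phi",np.hypot(*r),np.degrees(a0))
for a in np.linspace(a0,np.radians(199.4),21)[1:]:
    p=C+np.hypot(*r)*np.array([np.cos(a),np.sin(a)])-k; print(np.round(M.T@[*p,0],3).tolist())
E
```

```text
[0.70075426 0.13440652 0.26831129] [-178.51235342   -1.30021024   79.8023764 ] 0.019759520598630717
knob [0.70115697 0.13390309] r,phi 0.18161029484629415 97.86231612041642
[-0.006, -0.015, 0.0]
[-0.013, -0.03, 0.0]
[-0.021, -0.043, 0.001]
[-0.03, -0.056, 0.001]
[-0.041, -0.069, 0.001]
[-0.052, -0.08, 0.001]
[-0.065, -0.09, 0.001]
[-0.078, -0.099, 0.001]
[-0.092, -0.107, 0.001]
[-0.107, -0.113, 0.001]
[-0.122, -0.118, 0.0]
[-0.138, -0.122, 0.0]
[-0.154, -0.124, -0.0]
[-0.17, -0.125, -0.001]
[-0.186, -0.125, -0.001]
[-0.202, -0.123, -0.001]
[-0.218, -0.12, -0.002]
[-0.233, -0.115, -0.002]
[-0.248, -0.109, -0.003]
[-0.262, -0.102, -0.003]
```

Emit:
servo_tool --plan '[[[0.01, -0.006, -0.015, 0, 0], [0.01, -0.013, -0.03, 0, 0], [0.01, -0.021, -0.043, 0, 0], [0.01, -0.03, -0.056, 0, 0], [0.01, -0.041, -0.069, 0, 0], [0.01, -0.052, -0.08, 0, 0], [0.01, -0.065, -0.09, 0, 0], [0.01, -0.078, -0.099, 0, 0], [0.01, -0.092, -0.107, 0, 0], [0.01, -0.107, -0.113, 0, 0], [0.01, -0.107, -0.113, 0, 0], [0.01, -0.107, -0.113, 0, 0]]]'

```text
time_s: 42.32
tool_pos: [0.5708, 0.0484, 0.2689]
tool_rot: [-178.6, -1.3, 79.7]
force: [0.4, -0.7, -1.8]
grip_width: 0.0197
```

Emit:
servo_tool --plan '[[[0.01, -0.015, -0.005, 0, 0], [0.01, -0.031, -0.009, 0, 0], [0.01, -0.047, -0.011, 0, 0], [0.01, -0.063, -0.012, 0, 0], [0.01, -0.079, -0.012, 0, 0], [0.01, -0.095, -0.01, 0, 0], [0.01, -0.111, -0.007, 0, 0], [0.01, -0.126, -0.002, 0, 0], [0.01, -0.141, 0.004, 0, 0], [0.01, -0.155, 0.011, 0, 0], [0.01, -0.155, 0.011, 0, 0], [0.01, -0.155, 0.011, 0, 0]]]'

```text
time_s: 43.32
tool_pos: [0.5492, -0.1116, 0.2678]
tool_rot: [-178.0, -0.7, 79.4]
force: [-21.5, -8.4, 19.7]
grip_width: 0.014
```

```bash
python3 - <<'E'
from h import *
from scipy.spatial.transform import Rotation as R
o=readout.get_obs();print(o["tool_pos"],o["tool_rot"],o["grip_width"],o["force"])
M=R.from_euler("xyz",o["tool_rot"],degrees=True).as_matrix()
k=o["tool_pos"]-M[:,2]*.0187; print("knob",k); print("to pad centre, tool axes",(M.T@(np.array([.5563,-.106,k[2]])-k)).round(4))
E
```

```text
[ 0.54919476 -0.11164455  0.26780195] [-178.02209947   -0.70530114   79.38738586] 0.014039909855089757 [-21.51140812  -8.36949061  19.65968798]
knob [ 0.54978677 -0.11198953  0.28648939]
to pad centre, tool axes [ 0.0071  0.0053 -0.0001]
```

The jaws closed to 14 mm, so the knob has slipped partly out of the pads near the end. I open, back up and look.

Emit:
servo_tool --plan '[[[0.06, 0, 0, 0, 0], [0.06, 0, 0, 0, 0], [0.06, 0, 0, 0, 0], [0.06, 0, 0, 0, 0], [0.06, 0, 0, 0, 0], [0.06, 0, 0, -0.03, 0], [0.06, 0, 0, -0.06, 0], [0.06, 0, 0, -0.08, 0], [0.06, 0, 0, -0.08, 0], [0.06, 0, 0, -0.08, 0]]]'

```text
time_s: 44.15
tool_pos: [0.5526, -0.1125, 0.3485]
tool_rot: [-178.1, -0.7, 79.4]
force: [-0.6, -0.6, -1.4]
grip_width: 0.0591
```

```bash
cat > lamp.py <<'E'
from h import *
o=readout.get_obs();print(o["time_s"],o["tool_pos"],o["tool_rot"])
for n in("wrist","scene","top"):
    c=read_camera(n);P=(fcloud if n=="wrist" else cloud)(c);X,Y,Z=P[...,0],P[...,1],P[...,2]; ok=c["range_z"]>0
    f=lambda m:(rect(P[m]),m.sum(),np.median(Z[m]).round(4)) if m.sum()>9 else m.sum()
    R=np.hypot(X-.5563,Y+.106)<.075
    print(n,"knob",f(ok&(abs(Z-.302)<.012)&R),"shade",f(ok&(abs(Z-.245)<.012)&R))
    if n=="wrist":save("wlamp",c["image"])
E
python3 lamp.py
```

```text
44.15 [ 0.55255463 -0.11251979  0.34852738] [-178.14672794   -0.72722008   79.44292997]
wrist knob ((array([552.2, -95.6]), array([19.8, 19.1]), -47.4), np.int64(1023), np.float64(0.3061)) shade ((array([569.3, -83.1]), array([100.6,  58.2]), 35.9), np.int64(4273), np.float64(0.2438))
scene knob ((array([553.7, -99.7]), array([20.7, 15.6]), -16.6), np.int64(47), np.float64(0.3019)) shade ((array([572.1, -88.1]), array([97.7, 50.1]), 34.7), np.int64(278), np.float64(0.2425))
top knob 0 shade 6
```

View pics/wlamp.png

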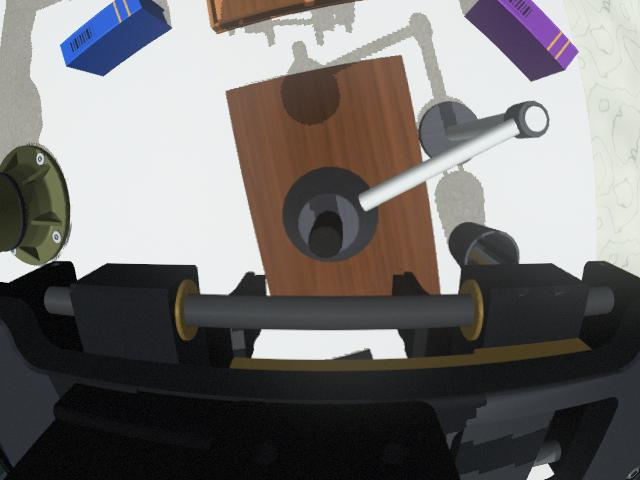

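The knob at about (325,230) sits at (0.5525, -0.097), which is 9 mm left of the pad centre. I will turn the jaws across the arm and close them centred on the target, so that the squeeze centres the knob.

Emit:
servo_tool --plan '[[[0.07, 0.006, 0.004, 0, 0.12], [0.07, 0.006, 0.004, 0, 0.24], [0.07, 0.006, 0.004, 0, 0.36], [0.07, 0.006, 0.004, 0, 0.48], [0.07, 0.006, 0.004, 0, 0.6], [0.07, 0.006, 0.004, 0, 0.72], [0.07, 0.006, 0.004, 0, 0.84], [0.07, 0.006, 0.004, 0, 0.95], [0.07, 0.006, 0.004, 0, 1.054], [0.07, 0.006, 0.004, 0, 1.054], [0.07, 0.006, 0.004, 0, 1.054], [0.07, 0.006, 0.004, 0, 1.054]]]'

```text
time_s: 45.3
tool_pos: [0.556, -0.1076, 0.3454]
tool_rot: [-178.3, 1.5, 19.2]
force: [-0.4, 0.4, 0.1]
grip_width: 0.0699
```

```bash
python3 - <<'E'
from h import *
from scipy.spatial.transform import Rotation as R
o=readout.get_obs();print(o["tool_pos"],o["tool_rot"],o["grip_width"])
M=R.from_euler("xyz",o["tool_rot"],degrees=True).as_matrix()
print((M.T@(np.array([.5563,-.106,.286])+M[:,2]*.0187-o["tool_pos"])).round(4))
E
```

```text
[ 0.55598738 -0.10759103  0.34537404] [-178.28313986    1.53797516   19.21268898] 0.06990924081788395
[0.0024 0.0004 0.078 ]
```

Emit:
servo_tool --plan '[[[0.07, 0.002, 0, 0.015, 0], [0.07, 0.002, 0, 0.035, 0], [0.07, 0.002, 0, 0.055, 0], [0.07, 0.002, 0, 0.07, 0], [0.07, 0.002, 0, 0.077, 0], [0.07, 0.002, 0, 0.078, 0], [0.07, 0.002, 0, 0.078, 0], [0.07, 0.002, 0, 0.078, 0]]]'

```text
time_s: 45.97
tool_pos: [0.5557, -0.1055, 0.2685]
tool_rot: [-178.3, 1.5, 19.2]
force: [0.4, 0.6, 1.4]
grip_width: 0.07
```

Emit:
servo_tool --plan '[[[0.01, 0, 0, 0, 0], [0.01, 0, 0, 0, 0], [0.01, 0, 0, 0, 0], [0.01, 0, 0, 0, 0], [0.01, 0, 0, 0, 0], [0.01, 0, 0, 0, 0], [0.01, 0, 0, 0, 0], [0.01, 0, 0, 0, 0], [0.01, 0, 0, 0, 0], [0.01, 0, 0, 0, 0], [0.01, 0, 0, 0, 0]]]' --force 12

```text
time_s: 46.88
tool_pos: [0.5557, -0.1057, 0.2685]
tool_rot: [-178.4, 1.5, 19.2]
force: [-0.3, 0.7, 0.6]
grip_width: 0.02
```

```bash
python3 - <<'E'
from h import *
from scipy.spatial.transform import Rotation as R
o=readout.get_obs();print(o["tool_pos"],o["tool_rot"],o["grip_width"],o["force"])
M=R.from_euler("xyz",o["tool_rot"],degrees=True).as_matrix()
print("knob",o["tool_pos"]-M[:,2]*.0187)
E
```

```text
[ 0.55570887 -0.10566035  0.26846173] [-178.35388336    1.46162584   19.23942177] 0.020002985040538407 [-0.30608088  0.74002737  0.62605763]
knob [ 0.55633604 -0.10601042  0.28714793]
```

The knob is gripped at (0.5563, -0.1060), which is the pad centre. I release and rise, then locate the scanner.

Emit:
servo_tool --plan '[[[0.06, 0, 0, 0, 0], [0.06, 0, 0, 0, 0], [0.06, 0, 0, 0, 0], [0.06, 0, 0, 0, 0], [0.06, 0, 0, 0, 0], [0.06, 0, 0, -0.03, 0], [0.06, 0, 0, -0.06, 0], [0.06, 0, 0, -0.09, 0], [0.06, 0, 0, -0.1, 0], [0.06, 0, 0, -0.1, 0], [0.06, 0, 0, -0.1, 0]]]'

```text
time_s: 47.8
tool_pos: [0.5592, -0.1075, 0.368]
tool_rot: [-178.4, 1.5, 19.2]
force: [0.1, 0.2, -0.5]
grip_width: 0.06
```

```bash
sed -i 's/,"z",np.percentile.*round(4))$/,"z",np.median(Z[m]) if m.any() else "")/' scan.py; python3 lamp.py; python3 scan.py; python3 -c "
from h import *
go(.493,-.450,.30,5)"
```

```text
47.8 [ 0.55916233 -0.10747253  0.36799106] [-178.35781285    1.45189324   19.24622078]
wrist knob ((array([ 556. , -105.6]), array([19.3, 19.2]), -72.7), np.int64(873), np.float64(0.306)) shade ((array([ 579.9, -100.2]), array([100.7,  56.9]), 12.4), np.int64(3788), np.float64(0.2435))
scene knob ((array([ 557.8, -107.4]), array([20.3, 16.5]), -49.9), np.int64(55), np.float64(0.3035)) shade ((array([578. , -97.9]), array([97.3, 50. ]), 39.5), np.int64(289), np.float64(0.2427))
top knob 0 shade 0
top scanner (array([ 502.7, -453.1]), array([158.8,  67.1]), 8.9) 541 z 0.061523099466263664
top mat (array([ 477.4, -412.7]), array([189.8, 108.6]), 8.7) 1295
scene scanner (array([ 505. , -449.6]), array([159.5,  68.7]), 7.6) 770 z 0.05979988198179431
scene mat (array([ 483.6, -419.7]), array([195.2, 123.3]), 6.9) 980
wrist scanner (array([ 578.7, -438.2]), array([66.3, 11.4]), -79.0) 141 z 0.058082621827756975
wrist mat (array([ 549.8, -379.2]), array([68.7, 22.8]), -66.1) 153
48.1 [ 0.55860642 -0.10755688  0.36711464] [-178.28948117    1.564107     19.23984707]
go (0.493, -0.45, 0.3, 5) -> [-0.1748  0.3017  0.0671  0.2485] rows>= 9.0
```

Emit:
servo_tool --plan '[[[0.06, -0.008, 0.015, 0, 0.02], [0.06, -0.022, 0.04, 0, 0.04], [0.06, -0.04, 0.07, 0, 0.06], [0.06, -0.058, 0.102, 0, 0.08], [0.06, -0.076, 0.134, 0.01, 0.1], [0.06, -0.094, 0.166, 0.03, 0.12], [0.06, -0.112, 0.198, 0.05, 0.14], [0.06, -0.13, 0.23, 0.07, 0.16], [0.06, -0.147, 0.26, 0.09, 0.18], [0.06, -0.16, 0.284, 0.11, 0.19], [0.06, -0.168, 0.299, 0.13, 0.196], [0.06, -0.172, 0.305, 0.145, 0.196]]]'

```text
time_s: 49.1
tool_pos: [0.4872, -0.4543, 0.2144]
tool_rot: [-178.6, 2.1, 7.6]
force: [0.2, -0.0, 0.0]
grip_width: 0.0597
```

Emit:
servo_tool --plan '[[[0.06, 0, 0, 0.01, 0], [0.06, 0, 0, 0.015, 0], [0.06, 0, 0, 0.015, 0], [0.06, 0, 0, 0.015, 0], [0.06, 0, 0, 0.015, 0]]]'

```text
time_s: 49.52
tool_pos: [0.4879, -0.4534, 0.2011]
tool_rot: [-178.7, 2.0, 7.7]
force: [0.1, 0.0, 0.0]
grip_width: 0.06
```

```bash
python3 scan.py; python3 - <<'E'
from h import *
from scipy.spatial.transform import Rotation as R
o=readout.get_obs()
M=R.from_euler("xyz",o["tool_rot"],degrees=True).as_matrix()
c=read_camera("wrist");P=fcloud(c);X,Y,Z=P[...,0],P[...,1],P[...,2];save("w8",c["image"])
m=(c["range_z"]>0)&(Z>.05)&(Z<.075)&(X>.35)&(X<.61)&(Y>-.52)&(Y<-.31)
L=P[m][:,:2]-[.497,-.452]; a=np.radians(8); u=L@[np.cos(a),np.sin(a)]; v=L@[-np.sin(a),np.cos(a)]
print("u max",u.max(),"head v",np.percentile(v[u>.05],[0,100]),"handle v",np.percentile(v[u<.03],[1,99]), "handle slope deg",np.degrees(np.polyfit(u[u<.03],v[u<.03],1)[0]))
print((M.T@(np.array([.497,-.452,.033])-o["tool_pos"])).round(4))
E
```

```text
top scanner (array([ 531.5, -429. ]), array([112.4,  55. ]), -14.2) 76 z 0.06273020628472314
top mat (array([ 477.4, -403.7]), array([196.2,  89.6]), 7.8) 890
scene scanner (array([ 505. , -450.2]), array([159.8,  66.4]), 7.1) 772 z 0.05948286742667097
scene mat (array([ 483.9, -413.4]), array([202.2, 120.2]), 2.0) 984
wrist scanner (array([ 504.1, -448.2]), array([156.9,  66.3]), 6.6) 8388 z 0.060397536609432506
wrist mat (array([ 471.4, -398.1]), array([183.6, 101.9]), 19.8) 10473
49.6667 [ 0.48751021 -0.45370968  0.20084433] [-178.69081337    2.0197647     7.6602458 ]
u max 0.08635398532537954 head v [-0.03195894  0.0344506 ] handle v [-0.01008467  0.01792568] handle slope deg -1.8475967912445375
[0.0155 0.0034 0.1674]
```

Emit:
servo_tool --plan '[[[0.06, 0.005, 0.001, 0.02, 0.01], [0.06, 0.01, 0.001, 0.05, 0.01], [0.06, 0.0155, 0.001, 0.08, 0.01], [0.06, 0.0155, 0.001, 0.11, 0.01], [0.06, 0.0155, 0.001, 0.135, 0.01], [0.06, 0.0155, 0.001, 0.15, 0.01], [0.06, 0.0155, 0.001, 0.16, 0.01], [0.06, 0.0155, 0.001, 0.167, 0.01], [0.06, 0.0155, 0.001, 0.167, 0.01], [0.06, 0.0155, 0.001, 0.167, 0.01]]]'

```text
time_s: 50.55
tool_pos: [0.497, -0.4501, 0.0341]
tool_rot: [-178.8, 2.0, 7.1]
force: [0.2, -0.6, 1.2]
grip_width: 0.0598
```

Emit:
servo_tool --plan '[[[0.015, 0, 0, 0, 0], [0.015, 0, 0, 0, 0], [0.015, 0, 0, 0, 0], [0.015, 0, 0, 0, 0], [0.015, 0, 0, 0, 0], [0.015, 0, 0, 0, 0], [0.015, 0, 0, 0, 0], [0.015, 0, 0, 0, 0]]]' --force 25

```text
time_s: 51.22
tool_pos: [0.497, -0.4501, 0.0343]
tool_rot: [-178.8, 2.0, 7.1]
force: [-0.8, 0.2, 1.1]
grip_width: 0.0276
```

Emit:
servo_tool --plan '[[[0.015, 0, 0, -0.01, 0], [0.015, 0, 0, -0.03, 0], [0.015, 0, 0, -0.055, 0], [0.015, 0, 0, -0.07, 0], [0.015, 0, 0, -0.07, 0], [0.015, 0, 0, -0.07, 0], [0.015, 0, 0, -0.07, 0]]]'

```text
time_s: 51.8
tool_pos: [0.4987, -0.4507, 0.1028]
tool_rot: [-178.7, 2.1, 7.1]
force: [0.4, -0.4, -2.4]
grip_width: 0.0277
```

```bash
python3 held.py; python3 - <<'E'
from h import *
from scipy.spatial.transform import Rotation as R
o=readout.get_obs(); M=R.from_euler("xyz",o["tool_rot"],degrees=True).as_matrix()
c=read_camera("wrist");P=fcloud(c);Z=P[...,2];T=(P-o["tool_pos"])@M
m=(c["range_z"]>0)&(abs(T[...,1])<.032)&(T[...,0]>.05)&(T[...,0]<.083)&(abs(T[...,2]+.0276)<.012)
A=np.c_[P[m][:,:2],np.ones(m.sum())];print("world slope of head top deg",np.degrees(np.linalg.lstsq(A,Z[m],rcond=None)[0][:2]),"ztop",np.median(Z[m]),"xmax tool",T[m][:,0].max())
print("above mat pose:",(M.T@(np.array([.4735,-.4125,.080])-o["tool_pos"])).round(4))
E
```

```text
51.8 [ 0.4987 -0.4507  0.1028] [-178.66    2.09    7.08] [ 0.4 -0.4 -2.4] 0.027729710019822242
head top in tool 20908 (array([59.8,  0.3]), array([66.5, 49.8]), -89.5) z [-0.0294 -0.0284 -0.027 ]
slopes deg [-1.93  0.21] (array([59.8,  0.1]), array([66.2, 49.8]), -89.2)
world slope of head top deg [-0.86292466  1.47237575] ztop 0.12845858268183805 xmax tool 0.08299322694633376
above mat pose: [-0.0193 -0.0402  0.0241]
```

Emit:
servo_tool --plan '[[[0.015, -0.004, -0.01, 0, -0.01], [0.015, -0.009, -0.022, 0, -0.01], [0.015, -0.013, -0.033, 0, -0.01], [0.015, -0.017, -0.039, 0.008, -0.01], [0.015, -0.016, -0.039, 0.022, -0.01], [0.015, -0.016, -0.039, 0.038, -0.01], [0.015, -0.016, -0.039, 0.052, -0.01], [0.015, -0.016, -0.039, 0.06, -0.01], [0.015, -0.016, -0.039, 0.064, -0.01], [0.015, -0.016, -0.039, 0.064, -0.01], [0.015, -0.016, -0.039, 0.064, -0.01], [0.015, -0.016, -0.039, 0.064, -0.01]]]'

```text
time_s: 52.9
tool_pos: [0.476, -0.413, 0.0406]
tool_rot: [-178.7, 2.1, 7.6]
force: [-0.1, 0.1, -0.8]
grip_width: 0.0282
```

Emit:
servo_tool --plan '[[[0.015, 0, 0, 0.002, 0], [0.015, 0, 0, 0.004, 0], [0.015, 0, 0, 0.006, 0], [0.015, 0, 0, 0.0075, 0], [0.015, 0, 0, 0.0075, 0]]]'

```text
time_s: 53.32
tool_pos: [0.4759, -0.4132, 0.0345]
tool_rot: [-178.7, 2.0, 7.6]
force: [-2.1, 1.1, 5.3]
grip_width: 0.0277
```

Emit:
servo_tool --plan '[[[0.06, 0, 0, 0, 0], [0.06, 0, 0, 0, 0], [0.06, 0, 0, 0, 0], [0.06, 0, 0, 0, 0], [0.06, 0, 0, 0, 0], [0.06, 0, 0, 0, 0], [0.06, 0, 0, -0.03, 0], [0.06, 0, 0, -0.07, 0], [0.06, 0, 0, -0.11, 0], [0.06, 0, 0, -0.14, 0], [0.06, 0, 0, -0.14, 0], [0.06, 0, 0, -0.14, 0]]]'

```text
time_s: 54.32
tool_pos: [0.4826, -0.4165, 0.177]
tool_rot: [-178.9, 1.9, 7.6]
force: [-0.5, 0.9, -0.1]
grip_width: 0.0599
```

Emit:
servo_tool --plan '[[[0.06, -0.03, 0.05, -0.02, 0], [0.06, -0.06, 0.09, -0.04, 0], [0.06, -0.09, 0.13, -0.06, 0], [0.06, -0.12, 0.16, -0.08, 0], [0.06, -0.13, 0.18, -0.1, 0], [0.06, -0.13, 0.18, -0.1, 0], [0.06, -0.13, 0.18, -0.1, 0], [0.06, -0.13, 0.18, -0.1, 0]]]'

```text
time_s: 54.98
tool_pos: [0.3784, -0.6159, 0.2763]
tool_rot: [-178.9, 1.9, 7.3]
force: [0.5, 0.3, -0.4]
grip_width: 0.0599
```

```bash
python3 scan.py; python3 lamp.py | tail -2; python3 - <<'E'
from h import *
c=read_camera("top"); save("fin",cv2.resize(c["image"][130:320,140:460],(800,475)))
P=cloud(c);X,Y,Z=P[...,0],P[...,1],P[...,2]
f=lambda m:(rect(P[m]),m.sum(),np.median(Z[m]).round(4)) if m.sum()>9 else m.sum()
print("med",f((abs(Z-.102)<.008)&(X>.42)&(X<.64)&(Y>.28)&(Y<.39)),"small",f((abs(Z-.092)<.008)&(X>.42)&(X<.64)&(Y>.19)&(Y<.28)))
print("knob",f((abs(Z-.302)<.012)&(X>.5)&(X<.62)&(Y>-.18)&(Y<-.03)))
E
```

```text
top scanner (array([ 480.7, -412.7]), array([158.4,  66.4]), 5.9) 545 z 0.06167063505534465
top mat (array([ 476.2, -414.1]), array([188.7, 109.4]), 8.1) 1013
scene scanner (array([ 486.3, -418.4]), array([159.9,  66.2]), 13.5) 736 z 0.05970141972926968
scene mat (array([ 476. , -411.4]), array([185.7, 105.1]), 7.9) 980
wrist scanner (array([ 481.5, -413. ]), array([157.4,  66. ]), 8.1) 4519 z 0.060328216421494996
wrist mat (array([ 465.9, -413. ]), array([167.8, 109.5]), 8.3) 4482
55.1333 [ 0.38201328 -0.61169784  0.27544703] [-178.6906861     1.88831774    7.76652651]
scene knob ((array([ 558.7, -108.2]), array([17.9, 17.2]), -43.3), np.int64(56), np.float64(0.3036)) shade ((array([576.3, -98.1]), array([99.2, 50.5]), 41.6), np.int64(288), np.float64(0.242))
top knob ((array([ 553.7, -109. ]), array([18.8, 18.5]), -13.5), np.int64(41), np.float64(0.3062)) shade ((array([ 575.2, -108.4]), array([107.2,  61. ]), 0.4), np.int64(294), np.float64(0.2443))
med ((array([536.4, 334. ]), array([138.5,  42.5]), 1.0), np.int64(485), np.float64(0.1021)) small ((array([537.8, 232.2]), array([113.6,  35.8]), 3.1), np.int64(339), np.float64(0.0916))
knob ((array([ 553.8, -109.9]), array([20.3, 17.7]), 0.6), np.int64(40), np.float64(0.3062))
```

View pics/fin.png

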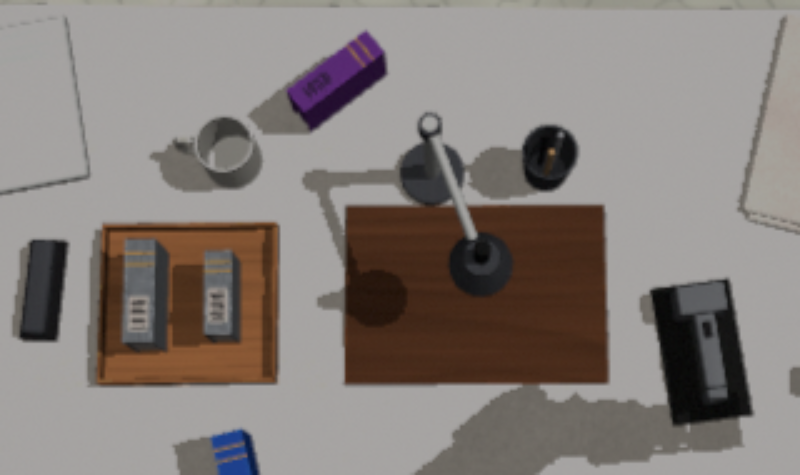

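The view shows everything in place: both books in the tray, the lamp over the pad centre and the scanner on its mat. The robot is clear, so I hand the job in.

Emit:
servo_tool --plan '[[[0.06, 0, 0, 0, 0], [0.06, 0, 0, 0, 0], [0.06, 0, 0, 0, 0], [0.06, 0, 0, 0, 0]]]'

```text
time_s: 55.67
tool_pos: [0.382, -0.6122, 0.2771]
tool_rot: [-178.8, 1.9, 7.8]
force: [0.3, 0.1, 0.6]
grip_width: 0.0603
```

```bash
python3 scan.py | head -2 && python3 -c "
from h import *
print(env.sign_off())"
```

```text
top scanner (array([ 480.9, -411.8]), array([158.1,  67.4]), 5.5) 545 z 0.061285907563469966
top mat (array([ 475.8, -413.2]), array([188.4, 110.1]), 8.1) 1015
the job is handed in; nothing more can be done
None
```

I finished the job and handed it in at about 56 s of robot time. There is no confirmation that either label was actually read, because the interface gives no read-out and the hand-in reports no verdict.

**What I did**
- **Lamp:** I swung it left until its head was clear of the pad, and afterwards back over the middle.
- **Scanning:** Only the medium and small books were there. I read the medium first, then the small, holding about 4 cm above each label, square to it, for 2 s.
- **Books:** Both went into the tray with their spines up.

**Put right on the way**
- **Scanner:** It was knocked off the middle of its mat after I had put it back, so I picked it up again and re-placed it.
- **Lamp:** The knob slipped in the fingers on the return swing and stopped 9 mm short. I re-gripped it to centre it.

**Last checks**
- **Books:** Both stand upright, with their tops at the right heights for the tray floor.
- **Scanner:** Its origin is about 2 mm from the mat centre and its head is at the height for standing on the mat.
- **Lamp:** The knob is within about 4 mm of the pad centre.
- **Bystanders:** I never touched the mug, pen pot and stapler, and they look unmoved in the last picture.

**What disagreed**
- **Scanner:** The scene camera gave a yaw of 13.5° and a position about 5 mm off the other two cameras. They gave 6–8°, and the mat lies at 8°.
- **Tool tilt:** The tool picked up a tilt of 1–2° from the lamp swing. At the two scans it was 1–1.5°, but the scanner itself measured within about 0.5° of level.

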